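# Put the sorted finds away

## Task

Put away the sorted pottery finds: pull the upper drawer of the small grey cabinet all the way out to its stop, then put every arched potsherd into that drawer and every knobbed stopper into the wooden box. When all are in, gently lower the box's lid until it is fully closed and push the drawer fully home. Keep the lower drawer shut and leave the other things on the table where they are.

Things in the scene. Friction and masses are not known exactly. Their poses are not given: they have to be found in the camera images.
- cabinet_drawer0_handle (a point): middle of the horizontal steel bar handle of the UPPER drawer of the small grey cabinet on the robot's right; point -x points out of its front (the way drawers come out), z up. Bar 120 mm long along y, 11 mm thick, its axis 35 mm in front of the drawer front, about 34 mm below the cabinet's top and 96 mm above the table.
- cabinet_drawer0 (a joint): upper drawer: 0 = fully home, 0.1656 m = pulled out to its stop; starts shut or ajar by up to 12 mm. It slides with about 1 N of friction plus 4 N per m/s and stays where it is left
- cabinet_drawer1 (a joint): lower drawer of the same cabinet, same scale, like handle 53 mm lower; shut, not to be opened. The cabinet is fixed, 240 deep x 250 wide x 130 mm high, two drawers with their fronts roughly towards the robot
- drawer_floor (a point): point on the upper drawer's inner floor, midway across, where it meets the drawer's front; 75 mm above the table, moves with it; axes as the handle. Inside: x 0 to 0.195, y +-0.104; walls 33 mm high, front panel 43 mm above the floor. Handle bar at x = -0.056, z = +0.021. At the stop x up to 0.160 is uncovered, the rest is under the cabinet's top (upper face 55 mm above this floor)
- box_in (a point): centre of the inner floor of the open wooden box on the robot's left (fixed; outside 160 (x) x 220 (y) x 60 high mm, 6 mm walls and floor; inside 148 x 208 mm). Site x points away from the robot to the hinged side, z up
- lid (a joint): the box's hinged wooden lid: 0 = closed flat on the box, 1.57 = upright; starts at 1.45 to 1.65 rad. Its stiff hinge holds it at any angle; 1 to 4 N at the free edge moves it, so it can be pushed over from behind and pressed down
- lid_hinge (a point): middle of the lid's hinge line, on top of the box's far wall, 60 mm above the table; turns with the lid: its -x runs along the lid to the free edge, y along the hinge, z out of the outer face. The lid is a plain 160 x 220 x 8 mm board without a handle
- lid_edge (a point): middle of the lid's free edge, on its outer face, 160 mm from the hinge
- sherd0: a loose potsherd (absent in some starts): slightly arched piece of brown pottery, 57 long (its x) x 36 wide (its y) x 14 mm high, about 50 g; origin at the centre of its underside. Two or three of them lie flat among the stoppers in front of the robot. It can be gripped across its width
- sherd1: a loose potsherd (absent in some starts): slightly arched piece of brown pottery, 57 long (its x) x 36 wide (its y) x 14 mm high, about 50 g; origin at the centre of its underside. Two or three of them lie flat among the stoppers in front of the robot. It can be gripped across its width
- sherd2: a loose potsherd (absent in some starts): slightly arched piece of brown pottery, 57 long (its x) x 36 wide (its y) x 14 mm high, about 50 g; origin at the centre of its underside. Two or three of them lie flat among the stoppers in front of the robot. It can be gripped across its width
- stopper0: a loose pottery stopper (absent in some starts): pale round disc 58 mm across and 14 mm thick with a round knob 23 mm across on top, 38 mm high in all, about 60 g; origin at the centre of its underside, z up through the knob. Grip the knob (from 20 to 38 mm above the origin). Two or three of them
- stopper1: a loose pottery stopper (absent in some starts): pale round disc 58 mm across and 14 mm thick with a round knob 23 mm across on top, 38 mm high in all, about 60 g; origin at the centre of its underside, z up through the knob. Grip the knob (from 20 to 38 mm above the origin). Two or three of them
- stopper2: a loose pottery stopper (absent in some starts): pale round disc 58 mm across and 14 mm thick with a round knob 23 mm across on top, 38 mm high in all, about 60 g; origin at the centre of its underside, z up through the knob. Grip the knob (from 20 to 38 mm above the origin). Two or three of them
- saucer: bystander: small brown bowl, 64 mm across, 28 mm high, origin under its centre
- tape_roll: bystander: roll of paper tape lying flat, 72 mm across, 20 mm high, origin under its centre
- brush: bystander: flat brush lying on the table, 160 mm long along its x, 42 mm wide, 20 mm high, origin under its middle
- dispenser: bystander: black tape dispenser, 170 x 65 mm, 101 mm high, origin under its centre
- glue: bystander: small jar, 44 mm across, 90 mm high, origin under its centre
Things that resemble listed ones, but are neither listed nor needed, are in the scene too. What is shaped like the sherd0 but black is not meant.

How it is judged:
On the way, in this order (a step that is already met when the one before it is completed fails the run):
1. the upper drawer is pulled out to its stop (within 5 mm) (value of joint cabinet_drawer0 above 0.1606 m), for 0.2 s.
2. every sherd is in the upper drawer and every stopper is in the wooden box (x of sherd0 in the frame of drawer_floor between -0.007 and 0.202 m and y of sherd0 in the frame of drawer_floor between -0.11 and 0.11 m and z of sherd0 in the frame of drawer_floor between -0.01 and 0.045 m and x of sherd1 in the frame of drawer_floor between -0.007 and 0.202 m and y of sherd1 in the frame of drawer_floor between -0.11 and 0.11 m and z of sherd1 in the frame of drawer_floor between -0.01 and 0.045 m and x of sherd2 in the frame of drawer_floor between -0.007 and 0.202 m and y of sherd2 in the frame of drawer_floor between -0.11 and 0.11 m and z of sherd2 in the frame of drawer_floor between -0.01 and 0.045 m and x of stopper0 in the frame of box_in between -0.078 and 0.078 m and y of stopper0 in the frame of box_in between -0.108 and 0.108 m and z of stopper0 in the frame of box_in between -0.01 and 0.052 m and x of stopper1 in the frame of box_in between -0.078 and 0.078 m and y of stopper1 in the frame of box_in between -0.108 and 0.108 m and z of stopper1 in the frame of box_in between -0.01 and 0.052 m and x of stopper2 in the frame of box_in between -0.078 and 0.078 m and y of stopper2 in the frame of box_in between -0.108 and 0.108 m and z of stopper2 in the frame of box_in between -0.01 and 0.052 m), for 0.2 s.
At the end, for the whole second after the job is handed in: Every sherd present lies in the upper drawer and every stopper present in the wooden box, at rest; the lid is closed (within 0.05 rad, 8 mm at its edge); the upper drawer is home (within 6 mm) and the lower one shut (all of step 2 and value of joint lid below 0.05 rad and value of joint cabinet_drawer0 below 0.006 m and value of joint cabinet_drawer1 below 0.02 m and linear speed of each of sherd0, sherd1, sherd2, stopper0, stopper1, stopper2 below 0.03 m/s); the robot touches nothing.
It fails at once if another thing on the table is moved by more than 5 cm (distance of any of saucer, tape_roll, brush, dispenser, glue from where it was at the start of the episode above 0.05 m).
It fails at once if the lower drawer is pulled open by more than 2 cm (value of joint cabinet_drawer1 above 0.02 m).
It fails at once if the lid is slammed (closes faster than 3 rad/s) (velocity of joint lid below -3 rad/s).
Of sherd0, sherd1, sherd2 only 2 to 3 are there at a start; the rules pass over those that are not, and their reading is None.
Of stopper0, stopper1, stopper2 only 2 to 3 are there at a start; the rules pass over those that are not, and their reading is None.
At some moment in a run one of sherd0, sherd1, sherd2, stopper0, stopper1, stopper2 may be knocked a few centimetres aside while the robot is not near it.
Once in a run the grip may slacken for a moment while it holds something.
It also fails if it takes over 210 s, if anything falls off the work surface, if the arm or the gripper's body presses on something with over 40 N, if the wrist force passes 120 N, or if a joint passes its speed limit or range.

## Robot

A 6-joint arm with a two-finger parallel gripper is mounted at the origin on the work surface. World frame = base frame: x ahead of the robot, y to its left, z up, the work surface at z = 0. Lengths are in m, angles in rad, forces in N, time in s.
With the tool pointing down it reaches from about 0.225 to 0.725 m from the base axis. Payload 3.1 kg.
Tool frame: the origin (TCP) lies midway between the tips of the shut fingers; the grasp point (between the pads) lies 19 mm behind it; z points along the fingers, y is the line along which they close (so a half turn about z gives the same grasp; the last joint's range is limited). The gripper opens to 85 mm and grips with 20 to 120 N. Pads are 22 mm wide; open, the fingers measure 114 mm over their backs; the gripper's body (76 mm by 85 mm) begins 54 mm behind the grasp point. The pads swing forward as they close: fully open they stand 13 mm farther back than shut.
Start: joints at [-1.46, 0.048, 0.099, 1.622, 0, 1.443], TCP at [0.124, -0.51, 0.231] pointing down, gripper open.
Joint ranges: [-2.91, 2.91], [-0.99, 1.94], [-1.21, 1.42], [-2.12, 2.29], [-1.49, 1.47], [-3.14, 3.14]. Speed limits (rad/s): [2.79, 2.79, 3.14, 3.14, 3.14, 3.14].

## Interface

Orientations are given as a unit quaternion [w, x, y, z].
In Python, from cell import manip, vision, order gives the robot as it stands.
- The arm moves only by the tool jog_arm, never from a script. Its argument "series" is a list of rows, each a list of 2 entries, a list of its own where there are three numbers: the shift along the tool's x, y, z each as a share of 0.25 m, from -1 to 1, then the turn, a rotation vector about the tool's x, y, z each as a share of 90 degrees, from -1 to 1. In form: [[[x, y, z], [wx, wy, wz]], ...]. A call has 1 to 8 rows; each row is the pose to reach, as a shift and turn from the pose commanded when the call began, along the tool's axes at that moment; what a row does not reach only later rows make up. A row lasts 1/8 s, in which the tool goes at most 62.5 mm and 10.7 degrees, less where a joint would pass 70% of its speed; a pose out of reach is approached as far as the arm can. A call with a number of a shift or a turn outside -1 to 1 is refused whole. A call with a gripper value outside its range is refused whole. "fingers" is the opening, from 0 (shut) to 1 (fully open), set as the call begins (left out, the last holds). The fingers move at their own pace and stop on an object; "newtons" is the grip in N (left out, the last holds). Time passes only in rows, so rows that repeat a pose let the fingers close. It gives the time, the measured TCP pose, the force, the opening and the grip force at its end, in the units of the state.
- manip.get_state(): the state, without advancing time (a new reading comes with each control period).
- vision.get_image(name): name is "scene" or "side" or "wrist"; returns a dict with "color" (420x560x3 uint8, red, green, blue), "range_z" (420x560 float32, m along the optical axis (not along the pixel's ray), 0 where there is no reading), "fx", "fy", "cx", "cy" (pixels), "position" and "orientation" of the camera in the world. Camera axes: x right, y down, z forward; pixel columns grow to the right and rows downward; lengths in m; the calibration is good to about 2 mm. A picture is of the moment at which its call begins.
- order.sign_off(): hands the job in; it is judged then, once.
Trained networks look in a picture, given as the dict that the camera call returned (one of the last four; its "shot" number tells which), for a name from the list of things; names that differ only in an ending like _2 or _b are one class to them, and where a whole thing is asked for, a point or a joint stands for the part that bears it (a point fixed in the world has none). Each returns a list of dicts, best first, with "p" (0 to 1); they miss things now and then, are a little off and sometimes report something else, mostly with a low value. They report only what shows in the picture. A call takes as long as a camera call. They do not tell look-alikes from the thing itself.
- vision.spot_in(picture, name): "bbox" ([centre column, centre row, width, height] in pixels, round what is visible of it).
- vision.place_of(picture, name): "centre" ([column, row] in pixels: a listed point, or the origin of a listed thing).
The state is a dict: "clock": time; "joint_pos": joint angles; "joint_velocities": joint speeds; "joint_efforts": joint torques, N m; "position": TCP position; "tcp_rot": TCP orientation; "wrist_force": force on the tool from outside, world axes, zero at the start; "moment": the same for the moment, N m; "grip_width": finger opening in m; "grip_force": force on a finger pad.
Only numpy, scipy, OpenCV 4.12 (cv2) and the standard library are available. Lean on these libraries where they do the work, as an engineer would, in place of code of your own. Each camera call takes 0.05 s, during which the arm holds its last target. There are 200 camera calls.

## Working session

There is one attempt and no reset: what is moved stays moved. The work goes in short steps, Python scripts to look and compute and a tool call to move; the robot and the scene stay as the last step left them, time stands still between calls to the robot, and variables do not carry over. Pictures are saved under pics/ and viewed, at most 14 in all, crops included, and the job is handed in when it is done.

Besides the shell and the picture viewer there is one more tool, called after ">>>" by a JSON object that holds its "fn" and its "kwargs". jog_arm: Moves the arm, as the interface text tells. Shift numbers are shares of 0.25 m and turn numbers shares of 90 degrees, none past 1 either way. Its arguments: {"type":"object","properties":{"series":{"type":"array","items":{"type":"array"}},"fingers":{"type":"number"},"newtons":{"type":"number"}},"required":["series"]}

```bash
ls; mkdir -p pics; cat > h.py <<'E'
import numpy as np, cv2, sys
from scipy.spatial.transform import Rotation as R
from cell import manip, vision, order
def rot(q): return R.from_quat([q[1],q[2],q[3],q[0]]).as_matrix()
def world(im,u,v,z=None,d=None):
    r=rot(im["orientation"])@np.array([(u-im["cx"])/im["fx"],(v-im["cy"])/im["fy"],1.0]); p=np.array(im["position"])
    if z is not None: d=(z-p[2])/r[2]
    return p+d*r
def pix(im,P):
    c=rot(im["orientation"]).T@(np.array(P)-np.array(im["position"]))
    return im["fx"]*c[0]/c[2]+im["cx"], im["fy"]*c[1]/c[2]+im["cy"]
def cloud(im):
    d=im["range_z"]; v,u=np.indices(d.shape)
    c=np.stack([(u-im["cx"])/im["fx"]*d,(v-im["cy"])/im["fy"]*d,d],-1)
    w=c@rot(im["orientation"]).T+np.array(im["position"]); w[d==0]=np.nan
    return w
def save(im,n): cv2.imwrite(f"pics/{n}.png",im["color"][:,:,::-1])
def tool(P,yaw=None):
    """shift in tool axes shares to world TCP point P"""
    s=manip.get_state(); r=rot(s["tcp_rot"]); return (r.T@(np.array(P)-np.array(s["position"])))/0.25
E
python3 - <<'E'
from h import *
np.set_printoptions(precision=3,suppress=True)
s=manip.get_state(); print(s["position"],s["tcp_rot"],s["clock"])
for n in ["scene","side"]:
    im=vision.get_image(n); save(im,n+"0"); C=cloud(im)
    print(n,im["position"],im["fx"])
    for k in ["cabinet_drawer0_handle","drawer_floor","box_in","lid_hinge","lid_edge","sherd0","stopper0","saucer","tape_roll","brush","dispenser","glue"]:
        for o in vision.place_of(im,k):
            if o["p"]<.2: continue
            u,v=o["centre"]; i=min(max(int(round(v)),0),419),min(max(int(round(u)),0),559)
            print(k,round(o["p"],2),np.round([u,v]),C[i],world(im,u,v,z=0))
E
```

```text
pics
[ 0.124 -0.509  0.23 ] [-0.001  0.993  0.119  0.   ] 0.0
scene [1.44  0.26  0.641] 415.8711768042556
cabinet_drawer0_handle 0.82 [171. 178.] [ 0.531 -0.315  0.103] [ 0.355 -0.427  0.   ]
lid_hinge 0.69 [419. 238.] [0.532 0.363 0.051] [0.453 0.371 0.   ]
lid_edge 0.68 [428. 175.] [0.53  0.349 0.222] [0.048 0.395 0.   ]
sherd0 0.73 [275. 254.] [0.644 0.026 0.001] [0.643 0.025 0.   ]
sherd0 0.71 [305. 263.] [0.656 0.106 0.002] [0.654 0.105 0.   ]
sherd0 0.6 [279. 232.] [0.564 0.012 0.013] [0.546 0.007 0.   ]
sherd0 0.6 [240. 240.] [ 0.634 -0.072  0.016] [ 0.616 -0.08   0.   ]
sherd0 0.48 [253. 210.] [ 0.487 -0.089  0.017] [ 0.46  -0.098  0.   ]
stopper0 0.67 [321. 240.] [0.566 0.126 0.014] [0.548 0.122 0.   ]
stopper0 0.67 [293. 215.] [0.475 0.026 0.016] [0.45  0.021 0.   ]
stopper0 0.38 [172. 181.] [ 0.377 -0.41   0.001] [ 0.375 -0.41   0.   ]
saucer 0.74 [343. 258.] [0.635 0.193 0.024] [0.606 0.192 0.   ]
tape_roll 0.84 [306. 290.] [0.749 0.131 0.003] [0.746 0.131 0.   ]
dispenser 0.72 [372. 301.] [0.77  0.275 0.031] [0.735 0.277 0.   ]
glue 0.62 [196. 263.] [ 0.77  -0.127  0.031
[... 548 characters left out ...]
-0.054  0.018] [ 0.623 -0.066  0.   ]
sherd0 0.73 [294. 263.] [0.541 0.032 0.014] [0.547 0.024 0.   ]
sherd0 0.55 [265. 249.] [0.621 0.037 0.01 ] [0.627 0.03  0.   ]
sherd0 0.54 [341. 247.] [ 0.482 -0.072  0.013] [ 0.487 -0.081  0.   ]
stopper0 0.93 [328. 285.] [0.444 0.038 0.018] [0.45  0.026 0.   ]
stopper0 0.69 [272. 291.] [0.527 0.13  0.029] [0.541 0.114 0.   ]
saucer 0.9 [222. 300.] [0.609 0.201 0.005] [0.612 0.198 0.   ]
tape_roll 0.86 [198. 250.] [ 0.751  0.128 -0.001] [0.75  0.129 0.   ]
brush 0.71 [227. 212.] [0.765 0.007 0.018] [ 0.778 -0.004 -0.   ]
dispenser 0.9 [151. 296.] [0.723 0.296 0.031] [0.743 0.286 0.   ]
glue 0.58 [267. 191.] [ 0.742 -0.121  0.002] [ 0.744 -0.123 -0.   ]
```

```bash
python3 - <<'E'
import cv2
a=cv2.imread("pics/side0.png");b=cv2.imread("pics/scene0.png")
cv2.imwrite("pics/side0c.png",cv2.resize(a[130:400,150:510],None,fx=2.2,fy=2.2,interpolation=3))
cv2.imwrite("pics/scene0c.png",cv2.resize(b[120:330,120:480],None,fx=2.2,fy=2.2,interpolation=3))
E
```

```text
(no output)
```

View pics/side0c.png

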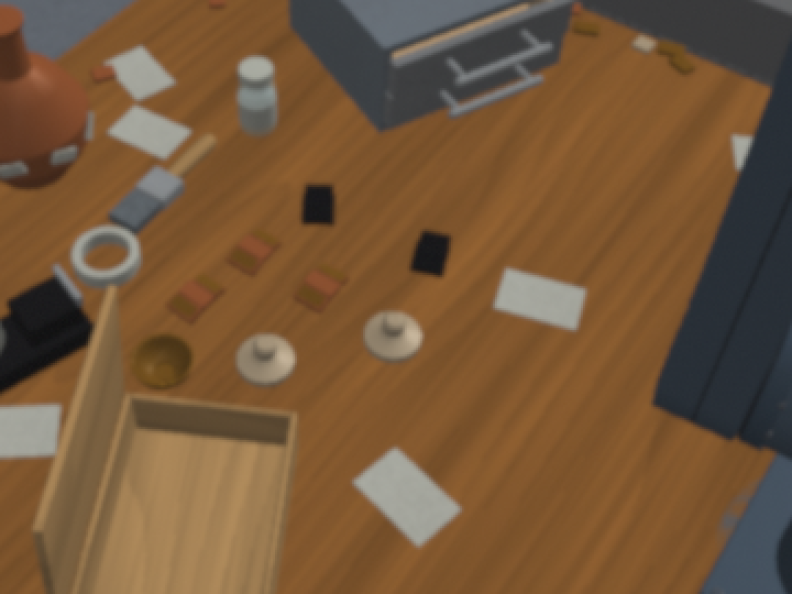

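View pics/scene0c.png

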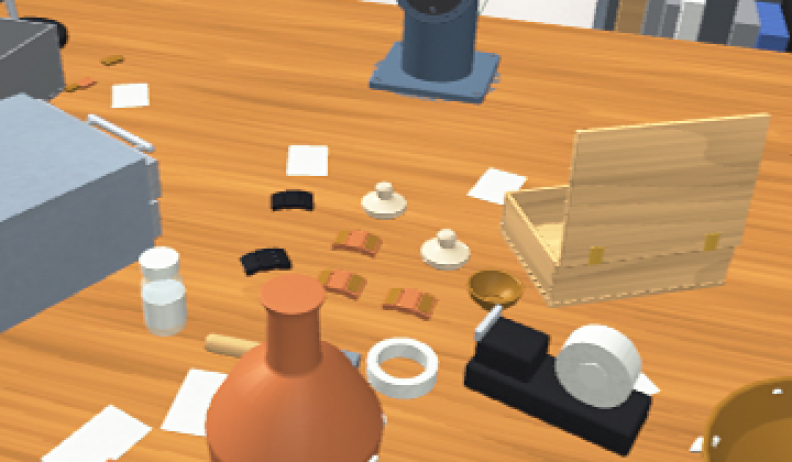

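The side crop shows three brown arched sherds at full-image pixels (239,265), (265,244) and (296,260). Two black look-alikes at (294,223) and (345,245) have the same shape but the wrong colour, so they are not meant. The two stoppers are at (270,292) and (328,283). The upper drawer is slightly ajar, with its handle at about (380,160).

```bash
cat >> h.py <<'E'
def blobs(C,col,lo,hi,reg,cell=.003,minn=15):
    m=(C[...,2]>lo)&(C[...,2]<hi)&(C[...,0]>reg[0])&(C[...,0]<reg[1])&(C[...,1]>reg[2])&(C[...,1]<reg[3])
    n,l=cv2.connectedComponents(m.astype(np.uint8),connectivity=8)
    out=[]
    for i in range(1,n):
        k=l==i
        if k.sum()<minn: continue
        P=C[k]; (cx,cy),(w,h),a=cv2.minAreaRect(P[:,:2].astype(np.float32))
        if w<h: w,h,a=h,w,a+90
        vv,uu=np.nonzero(k)
        out.append(dict(c=(round(cx,4),round(cy,4)),wh=(round(w,3),round(h,3)),yaw=round(a,1),zmax=round(float(np.percentile(P[:,2],97)),4),rgb=col[k].mean(0).round(),px=(uu.mean().round(),vv.mean().round()),n=int(k.sum())))
    return out
E
python3 - <<'E'
from h import *
np.set_printoptions(precision=4,suppress=True)
for n in ["side","scene"]:
    im=vision.get_image(n); C=cloud(im)
    print(n)
    for b in blobs(C,im["color"],.006,.05,(.38,.72,-.15,.25)): print(b)
    # cabinet top
    m=(abs(C[...,2]-.13)<.004)&(C[...,1]<-.1)&(C[...,0]>.4)&(C[...,0]<.95)
    if m.sum()>50: print("top",np.median(C[m][:,2]),cv2.minAreaRect(C[m][:,:2].astype(np.float32)),m.sum())
    m=(abs(C[...,2]-.06)<.004)&(C[...,1]>.15)&(C[...,0]>.3)&(C[...,0]<.6)&(C[...,1]<.52)
    if m.sum()>50: print("boxrim",np.median(C[m][:,2]),cv2.minAreaRect(C[m][:,:2].astype(np.float32)),m.sum(), C[m].min(0),C[m].max(0))
    m=(C[...,2]<.08)&(C[...,2]>.085)
    # lid points
    m=(C[...,2]>.08)&(C[...,2]<.25)&(C[...,1]>.2)&(C[...,1]<.5)&(C[...,0]>.4)&(C[...,0]<.62)
    P=C[m]; print("lid",m.sum(),P.min(0),P.max(0)); c=P.mean(0); print(c,np.linalg.svd(P-c,full_matrices=False)[2][2])
    # handle & drawer front
    m=(C[...,2]>.086)&(C[...,2]<.106)&(C[...,1]<-.15)&(C[...,0]>.4)&(C[...,0]<.65)
    P=C[m]; 
    if len(P)>10:
        x=np.sort(P[:,0]); print("hz",len(P)); h=P[np.argsort(P[:,0])]; print(h[::max(1,len(h)//25)])
E
```

```text
side
{'c': (0.618, -0.0715), 'wh': (0.063, 0.034), 'yaw': 126.2, 'zmax': 0.0173, 'rgb': array([38., 31., 28.]), 'px': (np.float64(294.0), np.float64(222.0)), 'n': 252}
{'c': (0.6311, 0.0214), 'wh': (0.06, 0.038), 'yaw': 89.0, 'zmax': 0.0174, 'rgb': array([119.,  75.,  39.]), 'px': (np.float64(265.0), np.float64(243.0)), 'n': 301}
{'c': (0.4802, -0.0897), 'wh': (0.059, 0.036), 'yaw': 112.4, 'zmax': 0.0181, 'rgb': array([39., 32., 28.]), 'px': (np.float64(346.0), np.float64(244.0)), 'n': 294}
{'c': (0.7159, 0.1272), 'wh': (0.038, 0.008), 'yaw': 90.6, 'zmax': 0.0239, 'rgb': array([124., 123., 115.]), 'px': (np.float64(208.0), np.float64(252.0)), 'n': 66}
{'c': (0.5463, 0.0173), 'wh': (0.059, 0.042), 'yaw': 89.7, 'zmax': 0.0181, 'rgb': array([118.,  75.,  39.]), 'px': (np.float64(295.0), np.float64(260.0)), 'n': 323}
{'c': (0.642, 0.1076), 'wh': (0.058, 0.04), 'yaw': 88.9, 'zmax': 0.0176, 'rgb': array([119.,  75.,  39.]), 'px': (np.float64(239.0), np.float64(264.0)), 'n': 333}
{'c': (0.6983, 0.2256), 'wh': (0.049, 0.021), 'yaw': 86.1, 'zmax': 0.0484, 'rgb': array([29., 26., 24.]), 'px': 
[... 4061 characters left out ...]
 0.4004 -0.5592  0.0984]
 [ 0.424  -0.8379  0.0926]
 [ 0.4498 -0.8356  0.089 ]
 [ 0.4683 -0.5644  0.0889]
 [ 0.4881 -0.8361  0.0872]
 [ 0.5075 -0.5578  0.1005]
 [ 0.5191 -0.3342  0.1032]
 [ 0.5274 -0.7195  0.0908]
 [ 0.5362 -0.7008  0.091 ]
 [ 0.5438 -0.2834  0.1019]
 [ 0.5499 -0.8345  0.0864]
 [ 0.5567 -0.2562  0.0946]
 [ 0.5638 -0.2609  0.1005]
 [ 0.5735 -0.5621  0.1009]
 [ 0.5806 -0.74    0.0916]
 [ 0.5887 -0.8379  0.0929]
 [ 0.5959 -0.6561  0.0897]
 [ 0.6041 -0.5624  0.0965]
 [ 0.6221 -0.2128  0.1041]
 [ 0.6378 -0.6003  0.0973]
 [ 0.6388 -0.7046  0.0958]
 [ 0.6397 -0.6406  0.0913]
 [ 0.6404 -0.7309  0.1047]
 [ 0.641  -0.6862  0.103 ]
 [ 0.6417 -0.5685  0.1046]
 [ 0.6454 -0.2221  0.0887]]
```

>>> {"fn": "jog_arm", "kwargs": {"series": [[[0.2, -0.05, -0.1], [0, 0, -0.12]], [[0.4, -0.1, -0.2], [0, 0, -0.24]], [[0.6, -0.16, -0.2], [0, 0, -0.36]], [[0.83, -0.23, -0.2], [0, 0, -0.48]], [[0.83, -0.23, -0.2], [0, 0, -0.59]], [[0.83, -0.23, -0.2], [0, 0, -0.59]]], "fingers": 0.3}}

```text
clock: 2.15
position: [0.3128, -0.4047, 0.2814]
tcp_rot: [0.0, 0.835, 0.55, -0.0]
wrist_force: [-1.0, -0.2, 0.0]
grip_width: 0.0253
grip_force: 0.0
```

```bash
cat >> h.py <<'E'
def st():
    s=manip.get_state(); r=rot(s["tcp_rot"]); th=np.degrees(np.arctan2(r[1,0],r[0,0]))
    print("t",round(s["clock"],2),"P",np.round(s["position"],4),"theta",round(th,1),"tilt",np.round(r[:2,2],3),"F",np.round(s["wrist_force"],1),"w",round(s["grip_width"],4),"gf",round(s["grip_force"],1),"j",np.round(s["joint_pos"],2))
def plan(P,theta=None):
    s=manip.get_state(); r=rot(s["tcp_rot"]); sh=tool(P)
    th=np.degrees(np.arctan2(r[1,0],r[0,0])); dt=0 if theta is None else (theta-th+90)%180-90
    print("shift",np.round(sh,3),"turn z",round(-dt/90,3), "j6", round(s["joint_pos"][5],2))
E
python3 - <<'E'
from h import *
np.set_printoptions(precision=4,suppress=True)
st()
for n in ["side","scene"]:
    im=vision.get_image(n); C=cloud(im)
    m=(abs(C[...,2]-.131)<.004)&(C[...,1]<-.1)&(C[...,1]>-.52)&(C[...,0]>.52)&(C[...,0]<.95)
    m2=cv2.morphologyEx(m.astype(np.uint8),cv2.MORPH_OPEN,np.ones((3,3)))>0
    T=C[m2][:,:2]; print("top",cv2.minAreaRect(T.astype(np.float32)),len(T))
    for yaw in (-22,-23.5,-25):
        a=np.radians(yaw); ux=np.array([np.cos(a),np.sin(a)]);uy=np.array([-ux[1],ux[0]])
        Q=np.stack([T@ux,T@uy],1); print(yaw,"top front/back/y",np.percentile(Q,[1,99],axis=0).ravel())
        m=(C[...,2]>.088)&(C[...,2]<.106)&(C[...,1]<-.2)&(C[...,1]>-.5)&(C[...,0]>.4)&(C[...,0]<.65)
        H=C[m]; q=np.stack([H[:,:2]@ux,H[:,:2]@uy,H[:,2]],1)
        h,e=np.histogram(q[:,0],bins=np.arange(.55,.72,.005)); print(dict(zip(e.round(3),h)))
        b=q[(q[:,0]<.635)]; k=np.polyfit(b[:,1],b[:,0],1); print("bar",len(b),b.mean(0),b.min(0),b.max(0),"slope deg",np.degrees(k[0]))
E
```

```text
t 2.15 P [ 0.3128 -0.4047  0.2814] theta 66.8 tilt [-0. -0.] F [-1.  -0.2  0. ] w 0.0253 gf 0.0 j [-1.04  0.03  0.18  1.72 -0.    0.93]
top ((0.682729959487915, -0.37164071202278137), (0.2550201416015625, 0.23206274211406708), 65.838134765625) 4847
-22 top front/back/y [ 0.6599 -0.2085  0.8823  0.0371]
{np.float64(0.55): np.int64(0), np.float64(0.555): np.int64(0), np.float64(0.56): np.int64(0), np.float64(0.565): np.int64(0), np.float64(0.57): np.int64(0), np.float64(0.575): np.int64(0), np.float64(0.58): np.int64(0), np.float64(0.585): np.int64(0), np.float64(0.59): np.int64(0), np.float64(0.595): np.int64(47), np.float64(0.6): np.int64(116), np.float64(0.605): np.int64(42), np.float64(0.61): np.int64(14), np.float64(0.615): np.int64(9), np.float64(0.62): np.int64(13), np.float64(0.625): np.int64(10), np.float64(0.63): np.int64(28), np.float64(0.635): np.int64(169), np.float64(0.64): np.int64(195), np.float64(0.645): np.int64(37), np.float64(0.65): np.int64(5), np.float64(0.655): np.int64(4), np.float64(0.66): np.int64(4), np.float64(0.665): np.int64(16), np.float64(0.67): np.int64
[... 5875 characters left out ...]
.62): np.int64(5), np.float64(0.625): np.int64(1), np.float64(0.63): np.int64(0), np.float64(0.635): np.int64(0), np.float64(0.64): np.int64(3), np.float64(0.645): np.int64(12), np.float64(0.65): np.int64(12), np.float64(0.655): np.int64(7), np.float64(0.66): np.int64(6), np.float64(0.665): np.int64(8), np.float64(0.67): np.int64(11), np.float64(0.675): np.int64(9), np.float64(0.68): np.int64(9), np.float64(0.685): np.int64(0), np.float64(0.69): np.int64(0), np.float64(0.695): np.int64(0), np.float64(0.7): np.int64(0), np.float64(0.705): np.int64(0), np.float64(0.71): np.int64(0)}
bar 139 [ 0.6126 -0.0473  0.1002] [ 0.6043 -0.1188  0.0935] [0.6253 0.0142 0.1051] slope deg -0.8886109484623909
```

>>> {"fn": "jog_arm", "kwargs": {"series": [[[0.18, 0.16, 0], [0, 0, 0]], [[0.36, 0.32, 0], [0, 0, 0]], [[0.54, 0.48, 0], [0, 0, 0]], [[0.722, 0.639, 0], [0, 0, 0.01]], [[0.722, 0.639, 0.2], [0, 0, 0.01]], [[0.722, 0.639, 0.42], [0, 0, 0.01]], [[0.722, 0.639, 0.42], [0, 0, 0.01]]]}}

```text
clock: 3.12
position: [0.5241, -0.299, 0.1665]
tcp_rot: [-0.009, 0.84, 0.542, -0.004]
wrist_force: [-0.4, 0.0, -0.2]
grip_width: 0.0257
grip_force: 0.0
```

```bash
python3 - <<'E'
from h import *
st(); im=vision.get_image("wrist"); save(im,"w1"); print(vision.place_of(im,"cabinet_drawer0_handle"))
for k in [o["centre"] for o in vision.place_of(im,"cabinet_drawer0_handle")]: print(world(im,*k,z=.096))
plan([.5307,-.3016,.078],66)
im=vision.get_image("side"); print([world(im,*o["centre"],z=.096) for o in vision.place_of(im,"cabinet_drawer0_handle")])
E
```

```text
t 3.12 P [ 0.5241 -0.299   0.1665] theta 65.7 tilt [-0.016  0.012] F [-0.4  0.  -0.2] w 0.0257 gf 0.0 j [-0.63  0.27  0.22  1.54 -0.    1.37]
[]
shift [ 0.009 -0.009  0.408] turn z -0.003 j6 1.36
[array([ 0.52389044, -0.29689418,  0.096     ])]
```

View pics/w1.png

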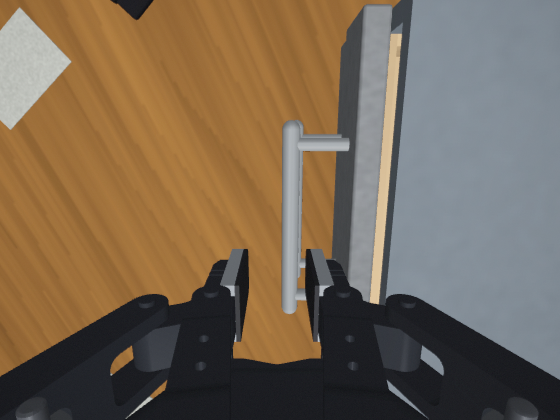

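The wrist view shows the upper handle bar upright from (291,125) to (289,310), to the right of the finger midline at about column 278. The drawer is ajar.

```bash
python3 - <<'E'
from h import *
im=vision.get_image("wrist"); C=cloud(im); st()
m=(C[...,2]>.095)&(C[...,2]<.106); m[:, :250]=0; m[:,308:]=0; m[250:]=0
P=C[m]; print(len(P),P.mean(0),P[:,2].max())
for v in (125,310): print(world(im,290,v,z=.1))
plan([.5307,-.3016,.078],66)
E
```

```text
t 3.42 P [ 0.5325 -0.3045  0.1818] theta 65.8 tilt [ 0.008 -0.006] F [-0.2 -0.6  0.5] w 0.0258 gf 0.0 j [-0.63  0.26  0.24  1.54  0.    1.36]
2486 [ 0.5432165  -0.27919963  0.09994252] 0.10336205831626971
[ 0.56619537 -0.2521882   0.1       ]
[ 0.51304654 -0.37407493  0.1       ]
shift [ 0.009 -0.015  0.415] turn z -0.002 j6 1.36
```

>>> {"fn": "jog_arm", "kwargs": {"series": [[[0, 0, 0.13], [0, 0, 0]], [[0, 0, 0.26], [0, 0, 0]], [[0, 0, 0.39], [0, 0, 0]], [[0, 0, 0.39], [0, 0, 0]], [[0, 0, 0.39], [0, 0, 0]]]}}

```text
clock: 4.05
position: [0.5318, -0.3035, 0.0819]
tcp_rot: [0.002, 0.839, 0.544, 0.001]
wrist_force: [0.1, -1.3, -0.1]
grip_width: 0.0255
grip_force: 0.0
```

>>> {"fn": "jog_arm", "kwargs": {"series": [[[0, 0, 0], [0, 0, 0]], [[0, 0, 0], [0, 0, 0]], [[0, 0, 0], [0, 0, 0]], [[0, 0, 0], [0, 0, 0]]], "fingers": 0.0, "newtons": 25}}

```text
clock: 4.55
position: [0.5318, -0.3035, 0.0821]
tcp_rot: [0.003, 0.839, 0.544, 0.001]
wrist_force: [-1.4, 0.1, 5.5]
grip_width: 0.0098
grip_force: 24.7
```

>>> {"fn": "jog_arm", "kwargs": {"series": [[[0, -0.06, 0], [0, 0, 0]], [[0, -0.16, 0], [0, 0, 0]], [[0, -0.28, 0], [0, 0, 0]], [[0, -0.4, 0], [0, 0, 0]], [[0, -0.5, 0], [0, 0, 0]], [[0, -0.56, 0], [0, 0, 0]], [[0, -0.6, 0], [0, 0, 0]], [[0, -0.6, 0], [0, 0, 0]]]}}

```text
clock: 5.55
position: [0.3946, -0.2415, 0.082]
tcp_rot: [0.002, 0.839, 0.544, 0.001]
wrist_force: [-0.4, 1.6, 7.5]
grip_width: 0.01
grip_force: 25.5
```

>>> {"fn": "jog_arm", "kwargs": {"series": [[[0, -0.02, 0], [0, 0, 0]], [[0, -0.04, 0], [0, 0, 0]], [[0, -0.05, 0], [0, 0, 0]], [[0, -0.05, 0], [0, 0, 0]]]}}

```text
clock: 6.05
position: [0.3841, -0.2368, 0.0821]
tcp_rot: [0.003, 0.839, 0.544, 0.002]
wrist_force: [0.6, 2.3, 7.1]
grip_width: 0.0098
grip_force: 25.5
```

>>> {"fn": "jog_arm", "kwargs": {"series": [[[0, -0.02, 0], [0, 0, 0]], [[0, -0.04, 0], [0, 0, 0]], [[0, -0.04, 0], [0, 0, 0]], [[0, -0.04, 0], [0, 0, 0]]]}}

```text
clock: 6.55
position: [0.384, -0.2368, 0.0822]
tcp_rot: [0.011, 0.839, 0.544, 0.008]
wrist_force: [24.1, -8.3, -10.9]
grip_width: 0.0096
grip_force: 24.7
```

At the stop. I'll relieve the force, then open and lift.

>>> {"fn": "jog_arm", "kwargs": {"series": [[[0, 0.02, 0], [0, 0, 0]], [[0, 0.035, 0], [0, 0, 0]], [[0, 0.035, 0], [0, 0, 0]]]}}

```text
clock: 6.92
position: [0.384, -0.2367, 0.082]
tcp_rot: [0.003, 0.839, 0.544, 0.002]
wrist_force: [3.7, 0.6, 7.0]
grip_width: 0.01
grip_force: 26.0
```

>>> {"fn": "jog_arm", "kwargs": {"series": [[[0, 0, 0], [0, 0, 0]], [[0, 0, 0], [0, 0, 0]], [[0, 0, -0.15], [0, 0, 0]], [[0, 0, -0.35], [0, 0, 0]], [[0, 0, -0.5], [0, 0, 0]], [[0, 0, -0.5], [0, 0, 0]], [[0, 0, -0.5], [0, 0, 0]]], "fingers": 0.3}}

```text
clock: 7.8
position: [0.3802, -0.2351, 0.2028]
tcp_rot: [-0.001, 0.839, 0.544, -0.0]
wrist_force: [0.5, -0.5, 0.1]
grip_width: 0.0256
grip_force: 0.0
```

```bash
python3 - <<'E'
from h import *
st()
im=vision.get_image("wrist"); C=cloud(im)
m=(C[...,2]>.095)&(C[...,2]<.106); m[:, :250]=0; m[:,308:]=0; m[250:]=0
P=C[m]; print("bar",len(P),P.mean(0))
im=vision.get_image("side"); C=cloud(im); save(im,"side1")
a=np.radians(-24); ux=np.array([np.cos(a),np.sin(a)]);uy=np.array([-ux[1],ux[0]])
X=C[...,:2]@ux; Y=C[...,:2]@uy
m=(abs(C[...,2]-.118)<.006)&(X<.64)&(X>.4)&(Y>-.25)&(Y<.1); print("panel top x' y'",m.sum(),np.percentile(X[m],[3,50,97]),np.percentile(Y[m],[2,98]))
m=(abs(C[...,2]-.077)<.006)&(X<.7)&(X>.48)&(Y>-.2)&(Y<.08); print("floor z",np.median(C[m][:,2]),np.percentile(X[m],[2,98]),np.percentile(Y[m],[2,98]))
for o in vision.place_of(im,"drawer_floor"): w=world(im,*o["centre"],z=.075); print("df",o["p"],w,w[:2]@ux,w[:2]@uy)
for b in blobs(C,im["color"],.006,.05,(.42,.68,-.12,.16)): print(b["c"],b["wh"],b["yaw"],b["px"],b["rgb"])
plan([.547,.0163,.12],89.5)
E
```

```text
t 7.8 P [ 0.3802 -0.2351  0.2028] theta 65.9 tilt [-0.001  0.001] F [ 0.5 -0.5  0.1] w 0.0256 gf 0.0 j [-0.7  -0.16 -0.15  1.58 -0.    1.29]
bar 2125 [ 0.39384163 -0.21709915  0.09997945]
panel top x' y' 590 [0.48025008 0.48642564 0.49633051] [-0.17627332  0.05973858]
floor z 0.07638246541618549 [0.48170379 0.69734028] [-0.16495442  0.05097142]
df 0.92 [ 0.43610881 -0.26604177  0.075     ] 0.5066141561842408 -0.0656598153612148
df 0.25 [0.50525843 0.16233829 0.075     ] 0.3955476134850281 0.35381052747614977
(0.6192, -0.0731) (0.06, 0.034) 126.3 (np.float64(294.0), np.float64(222.0)) [38. 31. 28.]
(0.6314, 0.0219) (0.06, 0.038) 89.3 (np.float64(265.0), np.float64(243.0)) [120.  75.  39.]
(0.4797, -0.0887) (0.057, 0.036) 111.7 (np.float64(346.0), np.float64(244.0)) [39. 32. 28.]
(0.545, 0.0188) (0.059, 0.036) 89.6 (np.float64(296.0), np.float64(260.0)) [119.  75.  39.]
(0.6407, 0.1065) (0.058, 0.038) 88.0 (np.float64(239.0), np.float64(264.0)) [120.  76.  40.]
(0.4502, 0.027) (0.06, 0.056) 120.6 (np.float64(328.0), np.float64(282.0)) [148. 132. 109.]
(0.5354, 0.1259) (0.059, 0.057) 132.1 (np.float64(270.0), np.float64(293.0)) [149. 133. 110.]
shift [1.189 0.202 0.328] turn z -0.262 j6 1.29
```

>>> {"fn": "jog_arm", "kwargs": {"series": [[[0.2, 0.03, 0], [0, 0, -0.1]], [[0.4, 0.07, 0], [0, 0, -0.2]], [[0.6, 0.1, 0], [0, 0, -0.262]], [[0.8, 0.13, 0.1], [0, 0, -0.262]], [[0.95, 0.16, 0.2], [0, 0, -0.262]], [[0.95, 0.16, 0.2], [0, 0, -0.262]], [[0.95, 0.16, 0.2], [0, 0, -0.262]]], "fingers": 0.7}}

```text
clock: 8.82
position: [0.5134, -0.0351, 0.153]
tcp_rot: [-0.001, 0.71, 0.704, -0.001]
wrist_force: [0.3, -0.8, -0.7]
grip_width: 0.0597
grip_force: 0.0
```

```bash
python3 - <<'E'
from h import *
st()
im=vision.get_image("wrist"); save(im,"w2"); C=cloud(im)
for b in blobs(C,im["color"],.006,.05,(.4,.7,-.15,.17),minn=300): print(b["c"],b["wh"],b["yaw"],b["zmax"],b["px"],b["rgb"])
plan([.546,.017,.002],89.5)
E
```

```text
t 8.82 P [ 0.5134 -0.0351  0.153 ] theta 89.5 tilt [-0.002 -0.   ] F [ 0.3 -0.8 -0.7] w 0.0597 gf 0.0 j [-0.2   0.02 -0.09  1.47 -0.    1.38]
(0.536, 0.1061) (0.053, 0.018) 179.7 0.0175 (np.float64(305.0), np.float64(11.0)) [197. 184. 161.]
(0.6416, 0.0967) (0.036, 0.036) 177.5 0.0155 (np.float64(445.0), np.float64(25.0)) [157. 103.  56.]
(0.4523, 0.0273) (0.057, 0.057) 71.3 0.0387 (np.float64(200.0), np.float64(122.0)) [189. 176. 154.]
(0.6324, 0.0221) (0.056, 0.036) 89.4 0.0153 (np.float64(423.0), np.float64(126.0)) [155. 103.  55.]
(0.5472, 0.0182) (0.056, 0.036) 91.2 0.0152 (np.float64(317.0), np.float64(132.0)) [160. 108.  60.]
(0.6188, -0.0728) (0.057, 0.036) 125.0 0.0152 (np.float64(395.0), np.float64(236.0)) [31. 30. 33.]
(0.4814, -0.0891) (0.057, 0.036) 111.3 0.0151 (np.float64(241.0), np.float64(254.0)) [35. 34. 37.]
shift [0.212 0.127 0.607] turn z -0.001 j6 1.38
```

View pics/w2.png

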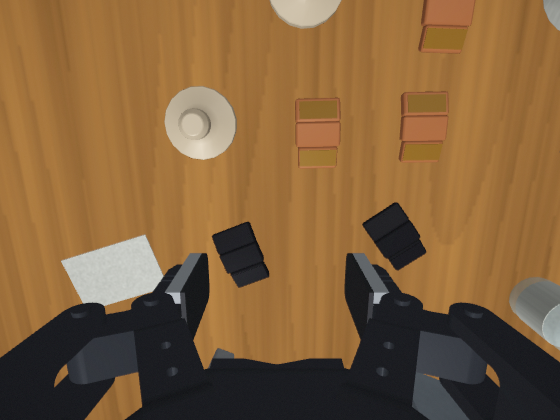

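The wrist view shows the three brown sherds at (317,132), (423,126) and (445,25), which are the ones meant. The black ones at (241,254) and (395,236) have the wrong colour, so I leave them. Gripping the first sherd.

>>> {"fn": "jog_arm", "kwargs": {"series": [[[0.1, 0.07, 0.1], [0, 0, 0]], [[0.213, 0.135, 0.2], [0, 0, 0]], [[0.213, 0.135, 0.4], [0, 0, 0]], [[0.213, 0.135, 0.52], [0, 0, 0]], [[0.213, 0.135, 0.6], [0, 0, 0]], [[0.213, 0.135, 0.6], [0, 0, 0]], [[0.213, 0.135, 0.6], [0, 0, 0]]]}}

```text
clock: 9.75
position: [0.5496, 0.0171, 0.0055]
tcp_rot: [0.001, 0.711, 0.703, 0.001]
wrist_force: [0.7, -0.6, -0.2]
grip_width: 0.0598
grip_force: 0.0
```

>>> {"fn": "jog_arm", "kwargs": {"series": [[[0, 0, 0], [0, 0, 0]], [[0, 0, 0], [0, 0, 0]], [[0, 0, 0], [0, 0, 0]], [[0, 0, 0], [0, 0, 0]]], "fingers": 0.0, "newtons": 30}}

```text
clock: 10.25
position: [0.55, 0.0177, 0.0057]
tcp_rot: [0.002, 0.71, 0.704, 0.001]
wrist_force: [0.1, -1.1, 5.9]
grip_width: 0.0351
grip_force: 32.0
```

>>> {"fn": "jog_arm", "kwargs": {"series": [[[0, 0, -0.1], [0, 0, 0]], [[0, 0, -0.3], [0, 0, 0]], [[0, 0, -0.5], [0, 0, 0]], [[0, 0, -0.7], [0, 0, 0]], [[0, 0, -0.7], [0, 0, 0]], [[0, 0, -0.7], [0, 0, 0]]]}}

```text
clock: 11.0
position: [0.5483, 0.0182, 0.1783]
tcp_rot: [-0.0, 0.71, 0.704, -0.0]
wrist_force: [0.5, 1.0, -1.3]
grip_width: 0.0349
grip_force: 31.4
```

```bash
python3 - <<'E'
from h import *
st(); plan([.5317,-.2291,.18],66)
E
```

```text
t 11.0 P [0.5483 0.0182 0.1783] theta 89.5 tilt [-0.001  0.   ] F [ 0.5  1.  -1.3] w 0.0349 gf 31.4 j [-0.09  0.1   0.05  1.52  0.    1.49]
shift [-0.99  -0.057 -0.007] turn z 0.261 j6 1.49
```

>>> {"fn": "jog_arm", "kwargs": {"series": [[[-0.15, -0.01, 0], [0, 0, 0.09]], [[-0.35, -0.02, 0], [0, 0, 0.18]], [[-0.55, -0.03, 0], [0, 0, 0.261]], [[-0.75, -0.045, 0], [0, 0, 0.261]], [[-0.92, -0.057, 0], [0, 0, 0.261]], [[-0.99, -0.057, 0], [0, 0, 0.261]], [[-0.99, -0.057, 0], [0, 0, 0.261]], [[-0.99, -0.057, 0], [0, 0, 0.261]]]}}

```text
clock: 12.0
position: [0.5318, -0.2277, 0.178]
tcp_rot: [-0.001, 0.838, 0.545, -0.0]
wrist_force: [0.4, -0.2, -0.4]
grip_width: 0.0352
grip_force: 31.4
```

>>> {"fn": "jog_arm", "kwargs": {"series": [[[0, 0, 0.12], [0, 0, 0]], [[0, 0, 0.25], [0, 0, 0]], [[0, 0, 0.34], [0, 0, 0]], [[0, 0, 0.37], [0, 0, 0]], [[0, 0, 0.37], [0, 0, 0]], [[0, 0, 0.37], [0, 0, 0]]]}}

```text
clock: 12.75
position: [0.5329, -0.2294, 0.0879]
tcp_rot: [0.001, 0.839, 0.545, 0.001]
wrist_force: [0.1, -0.2, -0.3]
grip_width: 0.0349
grip_force: 31.4
```

>>> {"fn": "jog_arm", "kwargs": {"series": [[[0, 0, 0.02], [0, 0, 0]], [[0, 0, 0.02], [0, 0, 0]], [[0, 0, 0.02], [0, 0, 0]]]}}

```text
clock: 13.12
position: [0.5319, -0.2294, 0.0814]
tcp_rot: [0.0, 0.839, 0.544, 0.0]
wrist_force: [0.4, 0.4, -0.2]
grip_width: 0.0353
grip_force: 19.0
```

>>> {"fn": "jog_arm", "kwargs": {"series": [[[0, 0, 0], [0, 0, 0]], [[0, 0, 0], [0, 0, 0]], [[0, 0, -0.1], [0, 0, 0]], [[0, 0, -0.25], [0, 0, 0]], [[0, 0, -0.4], [0, 0, 0]], [[0, 0, -0.4], [0, 0, 0]]], "fingers": 0.58}}

```text
clock: 13.88
position: [0.5342, -0.2306, 0.186]
tcp_rot: [0.004, 0.839, 0.544, 0.002]
wrist_force: [0.3, 0.4, -0.8]
grip_width: 0.0497
grip_force: 0.0
```

```bash
python3 - <<'E'
from h import *
st(); plan([.6324,.0221,.16],89.5)
im=vision.get_image("wrist"); C=cloud(im)
for b in blobs(C,im["color"],.081,.1,(.4,.7,-.4,-.15),minn=300): print(b["c"],b["wh"],b["yaw"],b["zmax"],b["px"],b["rgb"])
im=vision.get_image("side"); C=cloud(im)
for b in blobs(C,im["color"],.006,.05,(.42,.68,-.12,.16)): print(b["c"],b["wh"],b["yaw"],b["rgb"])
E
```

```text
t 13.88 P [ 0.5342 -0.2306  0.186 ] theta 66.0 tilt [ 0.007 -0.004] F [ 0.3  0.4 -0.8] w 0.0497 gf 0.0 j [-0.52  0.18  0.15  1.54  0.    1.47]
shift [ 1.083 -0.054  0.103] turn z -0.261 j6 1.47
(0.5555, -0.1925) (0.178, 0.007) 153.5 0.0994 (np.float64(267.0), np.float64(151.0)) [107.  91.  71.]
(0.4585, -0.2075) (0.092, 0.001) 65.7 0.0995 (np.float64(167.0), np.float64(222.0)) [107.  89.  67.]
(0.532, -0.2287) (0.056, 0.036) 66.5 0.0901 (np.float64(272.0), np.float64(207.0)) [143.  97.  57.]
(0.4168, -0.1969) (0.039, 0.028) 80.1 0.0999 (np.float64(99.0), np.float64(237.0)) [115. 118. 120.]
(0.6193, -0.0733) (0.061, 0.034) 126.2 [38. 32. 28.]
(0.6315, 0.0216) (0.058, 0.038) 90.1 [120.  75.  39.]
(0.4799, -0.0887) (0.056, 0.036) 112.3 [38. 31. 28.]
(0.6408, 0.1067) (0.059, 0.038) 88.6 [120.  75.  39.]
(0.4504, 0.0276) (0.057, 0.056) 94.4 [148. 132. 109.]
(0.5345, 0.1271) (0.058, 0.057) 120.0 [148. 132. 110.]
```

>>> {"fn": "jog_arm", "kwargs": {"series": [[[0.2, -0.01, 0], [0, 0, -0.08]], [[0.4, -0.02, 0], [0, 0, -0.18]], [[0.6, -0.03, 0], [0, 0, -0.261]], [[0.8, -0.045, 0], [0, 0, -0.261]], [[0.95, -0.054, 0.1], [0, 0, -0.261]], [[0.95, -0.054, 0.2], [0, 0, -0.261]], [[0.95, -0.054, 0.2], [0, 0, -0.261]], [[0.95, -0.054, 0.2], [0, 0, -0.261]]], "fingers": 0.65}}

```text
clock: 14.98
position: [0.6158, -0.0073, 0.131]
tcp_rot: [-0.0, 0.711, 0.704, -0.0]
wrist_force: [-0.1, 0.6, 0.7]
grip_width: 0.0552
grip_force: 0.0
```

```bash
cat >> h.py <<'E'
def wristblobs(reg=(.38,.72,-.15,.25),lo=.006,hi=.05,minn=300):
    im=vision.get_image("wrist"); C=cloud(im)
    for b in blobs(C,im["color"],lo,hi,reg,minn=minn): print(b["c"],b["wh"],b["yaw"],b["zmax"],b["px"],b["rgb"])
    return im
E
python3 - <<'E'
from h import *
st(); wristblobs(); plan([.6324,.0221,.003],89.5)
E
```

```text
t 14.97 P [ 0.6158 -0.0073  0.131 ] theta 89.4 tilt [-0.001  0.   ] F [-0.1  0.6  0.7] w 0.0552 gf 0.0 j [-0.12  0.29  0.17  1.45 -0.    1.46]
(0.5361, 0.1172) (0.058, 0.04) 179.3 0.0387 (np.float64(161.0), np.float64(28.0)) [195. 182. 159.]
(0.7179, 0.1232) (0.028, 0.004) 90.2 0.0214 (np.float64(424.0), np.float64(20.0)) [158. 160. 155.]
(0.6424, 0.1071) (0.056, 0.036) 87.7 0.0152 (np.float64(312.0), np.float64(45.0)) [165. 112.  62.]
(0.4523, 0.0273) (0.058, 0.057) 165.2 0.0385 (np.float64(64.0), np.float64(162.0)) [186. 173. 152.]
(0.633, 0.0226) (0.056, 0.036) 89.6 0.0152 (np.float64(298.0), np.float64(164.0)) [168. 116.  66.]
(0.6191, -0.0727) (0.057, 0.036) 125.4 0.0149 (np.float64(280.0), np.float64(277.0)) [35. 34. 37.]
(0.4788, -0.0816) (0.041, 0.036) 111.4 0.0149 (np.float64(117.0), np.float64(287.0)) [33. 32. 35.]
shift [0.119 0.062 0.516] turn z -0.001 j6 1.46
```

>>> {"fn": "jog_arm", "kwargs": {"series": [[[0.06, 0.03, 0.1], [0, 0, 0]], [[0.12, 0.067, 0.2], [0, 0, 0]], [[0.12, 0.067, 0.36], [0, 0, 0]], [[0.12, 0.067, 0.46], [0, 0, 0]], [[0.12, 0.067, 0.51], [0, 0, 0]], [[0.12, 0.067, 0.51], [0, 0, 0]], [[0.12, 0.067, 0.51], [0, 0, 0]]]}}

```text
clock: 15.9
position: [0.6349, 0.0226, 0.0059]
tcp_rot: [0.001, 0.711, 0.704, 0.001]
wrist_force: [0.4, -0.3, 0.6]
grip_width: 0.0552
grip_force: 0.0
```

>>> {"fn": "jog_arm", "kwargs": {"series": [[[0, 0, 0], [0, 0, 0]], [[0, 0, 0], [0, 0, 0]], [[0, 0, 0], [0, 0, 0]], [[0, 0, 0], [0, 0, 0]]], "fingers": 0.0, "newtons": 35}}

```text
clock: 16.4
position: [0.6348, 0.0228, 0.0058]
tcp_rot: [0.001, 0.71, 0.704, 0.001]
wrist_force: [-0.3, 0.1, 6.1]
grip_width: 0.0348
grip_force: 35.2
```

>>> {"fn": "jog_arm", "kwargs": {"series": [[[0, 0, -0.1], [0, 0, 0]], [[0, 0, -0.3], [0, 0, 0]], [[0, 0, -0.5], [0, 0, 0]], [[0, 0, -0.7], [0, 0, 0]], [[0, 0, -0.7], [0, 0, 0]], [[0, 0, -0.7], [0, 0, 0]]]}}

```text
clock: 17.15
position: [0.6331, 0.023, 0.178]
tcp_rot: [-0.0, 0.71, 0.704, -0.0]
wrist_force: [-0.2, -0.0, -0.8]
grip_width: 0.0344
grip_force: 35.3
```

```bash
python3 - <<'E'
from h import *
st(); plan([.5049,-.2894,.178],66)
E
```

```text
t 17.15 P [0.6331 0.023  0.178 ] theta 89.5 tilt [-0.001  0.   ] F [-0.2 -0.  -0.8] w 0.0344 gf 35.3 j [-0.07  0.33  0.32  1.56  0.    1.51]
shift [-1.254e+00 -5.010e-01  1.000e-03] turn z 0.261 j6 1.51
```

>>> {"fn": "jog_arm", "kwargs": {"series": [[[-0.15, -0.06, 0], [0, 0, 0.09]], [[-0.35, -0.14, 0], [0, 0, 0.18]], [[-0.55, -0.22, 0], [0, 0, 0.261]], [[-0.75, -0.3, 0], [0, 0, 0.261]], [[-0.9, -0.36, 0], [0, 0, 0.261]], [[-0.9, -0.36, 0], [0, 0, 0.261]]]}}

```text
clock: 17.9
position: [0.5386, -0.2032, 0.1757]
tcp_rot: [-0.002, 0.84, 0.542, -0.002]
wrist_force: [0.1, 0.6, -0.7]
grip_width: 0.0351
grip_force: 35.2
```

>>> {"fn": "jog_arm", "kwargs": {"series": [[[-0.15, 0.005, 0], [0, 0, 0]], [[-0.3, 0.01, 0], [0, 0, 0]], [[-0.381, 0.015, 0], [0, 0, 0]], [[-0.381, 0.015, 0.12], [0, 0, 0]], [[-0.381, 0.015, 0.25], [0, 0, 0]], [[-0.381, 0.015, 0.34], [0, 0, 0]], [[-0.381, 0.015, 0.38], [0, 0, 0]], [[-0.381, 0.015, 0.385], [0, 0, 0]]]}}

```text
clock: 18.9
position: [0.506, -0.289, 0.0821]
tcp_rot: [-0.0, 0.839, 0.545, 0.0]
wrist_force: [0.4, 0.5, 0.1]
grip_width: 0.0346
grip_force: 35.2
```

>>> {"fn": "jog_arm", "kwargs": {"series": [[[0, 0, 0], [0, 0, 0]], [[0, 0, 0], [0, 0, 0]]]}}

```text
clock: 19.15
position: [0.5065, -0.2901, 0.0836]
tcp_rot: [0.001, 0.839, 0.544, 0.0]
wrist_force: [-1.0, 1.3, -0.7]
grip_width: 0.0348
grip_force: 35.2
```

>>> {"fn": "jog_arm", "kwargs": {"series": [[[0, 0, 0], [0, 0, 0]], [[0, 0, 0], [0, 0, 0]], [[0, 0, -0.1], [0, 0, 0]], [[0, 0, -0.25], [0, 0, 0]], [[0, 0, -0.4], [0, 0, 0]], [[0, 0, -0.4], [0, 0, 0]]], "fingers": 0.58}}

```text
clock: 19.9
position: [0.5079, -0.2913, 0.1873]
tcp_rot: [0.004, 0.839, 0.544, 0.002]
wrist_force: [0.8, 0.1, 0.1]
grip_width: 0.0497
grip_force: 0.0
```

```bash
python3 - <<'E'
from h import *
st(); plan([.6424,.1071,.18],88)
wristblobs((.42,.7,-.4,-.15),.081,.1)
im=vision.get_image("side"); C=cloud(im)
for b in blobs(C,im["color"],.006,.05,(.42,.68,-.12,.16)): print(b["c"],b["wh"],b["yaw"],b["rgb"])
E
```

```text
t 19.9 P [ 0.5079 -0.2913  0.1873] theta 66.0 tilt [ 0.007 -0.005] F [0.8 0.1 0.1] w 0.0497 gf 0.0 j [-0.64  0.19  0.17  1.54 -0.    1.35]
shift [ 1.675 -0.158  0.025] turn z -0.245 j6 1.35
(0.5138, -0.2116) (0.224, 0.11) 15.2 0.0994 (np.float64(212.0), np.float64(115.0)) [117.  98.  74.]
(0.5322, -0.2293) (0.055, 0.036) 66.0 0.0902 (np.float64(271.0), np.float64(115.0)) [129.  86.  48.]
(0.5061, -0.2903) (0.056, 0.036) 66.3 0.0901 (np.float64(273.0), np.float64(207.0)) [131.  89.  51.]
(0.458, -0.383) (0.084, 0.003) 155.6 0.0995 (np.float64(265.0), np.float64(337.0)) [101.  84.  63.]
(0.6201, -0.0743) (0.066, 0.034) 126.3 [39. 32. 28.]
(0.4802, -0.0899) (0.059, 0.036) 110.3 [39. 32. 28.]
(0.6404, 0.1061) (0.058, 0.039) 88.3 [120.  75.  39.]
(0.4502, 0.0272) (0.059, 0.057) 100.7 [148. 132. 109.]
(0.5355, 0.1257) (0.06, 0.056) 149.5 [148. 132. 110.]
```

>>> {"fn": "jog_arm", "kwargs": {"series": [[[0.2, -0.02, 0], [0, 0, -0.08]], [[0.4, -0.04, 0], [0, 0, -0.16]], [[0.6, -0.06, 0], [0, 0, -0.245]], [[0.8, -0.08, 0], [0, 0, -0.245]], [[1.0, -0.094, 0], [0, 0, -0.245]], [[1.0, -0.094, 0], [0, 0, -0.245]]], "fingers": 0.65}}

```text
clock: 20.75
position: [0.5857, -0.0482, 0.18]
tcp_rot: [-0.002, 0.717, 0.697, -0.001]
wrist_force: [-0.4, -1.0, 0.6]
grip_width: 0.0556
grip_force: 0.0
```

>>> {"fn": "jog_arm", "kwargs": {"series": [[[0.2, 0.07, 0], [0, 0, 0]], [[0.4, 0.14, 0.1], [0, 0, 0]], [[0.5, 0.194, 0.2], [0, 0, 0]], [[0.5, 0.194, 0.2], [0, 0, 0]], [[0.5, 0.194, 0.2], [0, 0, 0]]]}}

```text
clock: 21.38
position: [0.6382, 0.0702, 0.1317]
tcp_rot: [-0.0, 0.72, 0.694, -0.001]
wrist_force: [0.6, 0.8, 0.1]
grip_width: 0.0554
grip_force: 0.0
```

```bash
python3 - <<'E'
from h import *
st(); wristblobs(); plan([.6424,.1071,.003],88)
E
```

```text
t 21.38 P [0.6382 0.0702 0.1317] theta 88.0 tilt [-0.002 -0.001] F [0.6 0.8 0.1] w 0.0554 gf 0.0 j [ 0.01  0.36  0.26  1.47 -0.    1.61]
(0.4901, 0.1994) (0.081, 0.003) 29.0 0.0483 (np.float64(42.0), np.float64(27.0)) [134. 110.  74.]
(0.6076, 0.19) (0.062, 0.051) 177.7 0.0289 (np.float64(223.0), np.float64(34.0)) [119.  86.  34.]
(0.7048, 0.204) (0.034, 0.008) 161.9 0.0384 (np.float64(373.0), np.float64(10.0)) [29. 29. 31.]
(0.5365, 0.1262) (0.057, 0.057) 154.6 0.0385 (np.float64(139.0), np.float64(135.0)) [180. 168. 146.]
(0.7179, 0.1262) (0.033, 0.004) 89.9 0.0216 (np.float64(382.0), np.float64(128.0)) [149. 151. 146.]
(0.6425, 0.1071) (0.056, 0.036) 87.7 0.0152 (np.float64(280.0), np.float64(154.0)) [158. 108.  62.]
(0.4538, 0.0281) (0.057, 0.055) 119.2 0.0384 (np.float64(56.0), np.float64(260.0)) [169. 157. 137.]
(0.6175, -0.0697) (0.05, 0.036) 125.6 0.0149 (np.float64(257.0), np.float64(347.0)) [30. 30. 33.]
(0.4878, -0.1015) (0.034, 0.029) 19.2 0.0145 (np.float64(126.0), np.float64(389.0)) [36. 35. 38.]
shift [0.15  0.009 0.519] turn z -0.001 j6 1.61
```

>>> {"fn": "jog_arm", "kwargs": {"series": [[[0.07, 0.005, 0.05], [0, 0, 0]], [[0.15, 0.01, 0.15], [0, 0, 0]], [[0.15, 0.01, 0.33], [0, 0, 0]], [[0.15, 0.01, 0.46], [0, 0, 0]], [[0.15, 0.01, 0.515], [0, 0, 0]], [[0.15, 0.01, 0.515], [0, 0, 0]], [[0.15, 0.01, 0.515], [0, 0, 0]]]}}

```text
clock: 22.3
position: [0.6444, 0.1089, 0.006]
tcp_rot: [0.001, 0.719, 0.695, 0.001]
wrist_force: [0.2, -0.2, 1.6]
grip_width: 0.0552
grip_force: 0.0
```

>>> {"fn": "jog_arm", "kwargs": {"series": [[[0, 0, 0], [0, 0, 0]], [[0, 0, 0], [0, 0, 0]], [[0, 0, 0], [0, 0, 0]], [[0, 0, 0], [0, 0, 0]]], "fingers": 0.0, "newtons": 35}}

```text
clock: 22.8
position: [0.6445, 0.1088, 0.0062]
tcp_rot: [0.001, 0.719, 0.695, 0.002]
wrist_force: [-0.1, -0.6, 6.5]
grip_width: 0.0349
grip_force: 35.0
```

>>> {"fn": "jog_arm", "kwargs": {"series": [[[0, 0, -0.1], [0, 0, 0]], [[0, 0, -0.3], [0, 0, 0]], [[0, 0, -0.5], [0, 0, 0]], [[0, 0, -0.7], [0, 0, 0]], [[0, 0, -0.7], [0, 0, 0]], [[0, 0, -0.7], [0, 0, 0]]]}}

```text
clock: 23.55
position: [0.6426, 0.1088, 0.1783]
tcp_rot: [-0.0, 0.719, 0.695, -0.0]
wrist_force: [-0.7, 0.2, -0.9]
grip_width: 0.0349
grip_force: 35.3
```

```bash
python3 - <<'E'
from h import *
st(); plan([.4781,-.3497,.178],66)
E
```

```text
t 23.55 P [0.6426 0.1088 0.1783] theta 88.0 tilt [-0.001  0.   ] F [-0.7  0.2 -0.9] w 0.0349 gf 35.3 j [0.06 0.38 0.38 1.57 0.   1.67]
shift [-1.856e+00 -5.940e-01  1.000e-03] turn z 0.245 j6 1.67
```

>>> {"fn": "jog_arm", "kwargs": {"series": [[[-0.15, -0.05, 0], [0, 0, 0.08]], [[-0.35, -0.11, 0], [0, 0, 0.16]], [[-0.55, -0.18, 0], [0, 0, 0.245]], [[-0.75, -0.24, 0], [0, 0, 0.245]], [[-0.92, -0.3, 0], [0, 0, 0.245]], [[-1, -0.32, 0], [0, 0, 0.245]]]}}

```text
clock: 24.3
position: [0.5519, -0.1398, 0.176]
tcp_rot: [-0.002, 0.839, 0.543, -0.002]
wrist_force: [-0.2, 0.2, -0.1]
grip_width: 0.0351
grip_force: 35.3
```

>>> {"fn": "jog_arm", "kwargs": {"series": [[[-0.18, 0.015, 0], [0, 0, 0]], [[-0.38, 0.03, 0], [0, 0, 0]], [[-0.58, 0.045, 0], [0, 0, 0]], [[-0.76, 0.06, 0], [0, 0, 0]], [[-0.897, 0.068, 0], [0, 0, 0]], [[-0.897, 0.068, 0], [0, 0, 0]], [[-0.897, 0.068, 0], [0, 0, 0]]]}}

```text
clock: 25.18
position: [0.4784, -0.3488, 0.1775]
tcp_rot: [-0.001, 0.839, 0.545, 0.0]
wrist_force: [1.0, -0.3, 0.6]
grip_width: 0.0349
grip_force: 35.3
```

>>> {"fn": "jog_arm", "kwargs": {"series": [[[0, 0, 0.12], [0, 0, 0]], [[0, 0, 0.25], [0, 0, 0]], [[0, 0, 0.34], [0, 0, 0]], [[0, 0, 0.385], [0, 0, 0]], [[0, 0, 0.385], [0, 0, 0]], [[0, 0, 0.385], [0, 0, 0]]]}}

```text
clock: 25.92
position: [0.4791, -0.3498, 0.0833]
tcp_rot: [0.001, 0.839, 0.545, 0.0]
wrist_force: [0.2, -0.0, -0.2]
grip_width: 0.035
grip_force: 35.3
```

>>> {"fn": "jog_arm", "kwargs": {"series": [[[0, 0, 0], [0, 0, 0]], [[0, 0, 0], [0, 0, 0]], [[0, 0, -0.1], [0, 0, 0]], [[0, 0, -0.25], [0, 0, 0]], [[0, 0, -0.4], [0, 0, 0]], [[0, 0, -0.4], [0, 0, 0]]], "fingers": 0.58}}

```text
clock: 26.68
position: [0.4803, -0.3519, 0.1874]
tcp_rot: [0.004, 0.839, 0.544, 0.001]
wrist_force: [-0.6, -0.2, 0.1]
grip_width: 0.0499
grip_force: 0.0
```

```bash
python3 - <<'E'
from h import *
st(); plan([.453,-.02,.15],90)
wristblobs((.42,.7,-.4,-.15),.081,.1)
E
```

```text
t 26.68 P [ 0.4803 -0.3519  0.1874] theta 66.0 tilt [ 0.006 -0.006] F [-0.6 -0.2  0.1] w 0.0499 gf 0.0 j [-0.74  0.22  0.2   1.54  0.    1.25]
shift [ 1.168 -0.642  0.141] turn z -0.267 j6 1.25
(0.4431, -0.2448) (0.112, 0.001) 65.6 0.0995 (np.float64(158.0), np.float64(86.0)) [99. 83. 62.]
(0.5282, -0.2405) (0.036, 0.033) 156.2 0.0904 (np.float64(273.0), np.float64(27.0)) [137.  90.  49.]
(0.5069, -0.2911) (0.055, 0.036) 65.8 0.0902 (np.float64(275.0), np.float64(115.0)) [135.  90.  51.]
(0.4782, -0.3515) (0.057, 0.036) 66.5 0.09 (np.float64(273.0), np.float64(207.0)) [137.  93.  54.]
(0.4607, -0.3843) (0.077, 0.002) 155.7 0.0996 (np.float64(270.0), np.float64(260.0)) [107.  89.  67.]
```

>>> {"fn": "jog_arm", "kwargs": {"series": [[[0.2, -0.1, 0], [0, 0, -0.08]], [[0.4, -0.2, 0], [0, 0, -0.16]], [[0.6, -0.32, 0], [0, 0, -0.267]], [[0.8, -0.44, 0], [0, 0, -0.267]], [[1.0, -0.55, 0], [0, 0, -0.267]], [[1.0, -0.55, 0], [0, 0, -0.267]]], "fingers": 0.55}}

```text
clock: 27.48
position: [0.4531, -0.0621, 0.1809]
tcp_rot: [-0.002, 0.705, 0.709, -0.0]
wrist_force: [0.6, -0.7, 0.5]
grip_width: 0.0469
grip_force: 0.0
```

>>> {"fn": "jog_arm", "kwargs": {"series": [[[0.1, 0, 0], [0, 0, 0]], [[0.19, -0.016, 0.1], [0, 0, 0]], [[0.19, -0.016, 0.1], [0, 0, 0]], [[0.19, -0.016, 0.1], [0, 0, 0]]]}}

```text
clock: 27.98
position: [0.4506, -0.0192, 0.1571]
tcp_rot: [-0.0, 0.707, 0.707, -0.001]
wrist_force: [-0.3, -0.4, 0.8]
grip_width: 0.0469
grip_force: 0.0
```

```bash
python3 - <<'E'
from h import *
st(); wristblobs((.38,.6,-.05,.18)); im=wristblobs((.38,.6,-.05,.18),.026,.05,100); plan([.453,.0275,.014],90)
E
```

```text
t 27.98 P [ 0.4506 -0.0192  0.1571] theta 90.0 tilt [-0.001 -0.001] F [-0.3 -0.4  0.8] w 0.0469 gf 0.0 j [-0.19 -0.15 -0.24  1.48 -0.    1.38]
(0.5356, 0.1151) (0.057, 0.035) 178.2 0.0385 (np.float64(388.0), np.float64(22.0)) [194. 181. 158.]
(0.4268, 0.0083) (0.057, 0.057) 16.3 0.0385 (np.float64(248.0), np.float64(164.0)) [192. 179. 157.]
(0.535, 0.1205) (0.022, 0.011) 174.2 0.0396 (np.float64(396.0), np.float64(8.0)) [184. 172. 150.]
(0.4269, 0.0083) (0.022, 0.022) 62.7 0.0394 (np.float64(245.0), np.float64(168.0)) [184. 172. 150.]
shift [0.188 0.006 0.576] turn z -0.001 j6 1.38
```

The first stopper has been knocked aside, to (0.427, 0.008). I'll go there.

>>> {"fn": "jog_arm", "kwargs": {"series": [[[0.06, -0.05, 0.1], [0, 0, 0]], [[0.11, -0.095, 0.22], [0, 0, 0]], [[0.11, -0.095, 0.4], [0, 0, 0]], [[0.11, -0.095, 0.52], [0, 0, 0]], [[0.11, -0.095, 0.57], [0, 0, 0]], [[0.11, -0.095, 0.57], [0, 0, 0]], [[0.11, -0.095, 0.57], [0, 0, 0]]]}}

```text
clock: 28.95
position: [0.4285, 0.0088, 0.0168]
tcp_rot: [0.001, 0.707, 0.707, 0.001]
wrist_force: [1.6, 0.3, 1.3]
grip_width: 0.0467
grip_force: 0.0
```

>>> {"fn": "jog_arm", "kwargs": {"series": [[[0, 0, 0], [0, 0, 0]], [[0, 0, 0], [0, 0, 0]], [[0, 0, 0], [0, 0, 0]], [[0, 0, 0], [0, 0, 0]]], "fingers": 0.0, "newtons": 35}}

```text
clock: 29.45
position: [0.4283, 0.0091, 0.0166]
tcp_rot: [0.001, 0.707, 0.707, 0.001]
wrist_force: [0.4, -0.3, 5.3]
grip_width: 0.0219
grip_force: 34.7
```

>>> {"fn": "jog_arm", "kwargs": {"series": [[[0, 0, -0.1], [0, 0, 0]], [[0, 0, -0.3], [0, 0, 0]], [[0, 0, -0.5], [0, 0, 0]], [[0, 0, -0.6], [0, 0, 0]], [[0, 0, -0.6], [0, 0, 0]], [[0, 0, -0.6], [0, 0, 0]]]}}

```text
clock: 30.2
position: [0.426, 0.0094, 0.1634]
tcp_rot: [-0.001, 0.707, 0.707, -0.001]
wrist_force: [0.1, -0.2, -0.5]
grip_width: 0.0218
grip_force: 34.5
```

```bash
python3 - <<'E'
from h import *
a=np.radians(29.6); ux=np.array([np.cos(a),np.sin(a)]);uy=np.array([-ux[1],ux[0]])
c=np.array([.4705,.312])
A=c-.02*ux+.05*uy; B=c-.02*ux-.05*uy; print(A,B)
st(); plan([*A,.165],90); plan([*B,.165],90)
E
```

```text
[0.42841301 0.34559591] [0.47780719 0.25864642]
t 30.2 P [0.426  0.0094 0.1634] theta 90.0 tilt [-0.002  0.   ] F [ 0.1 -0.2 -0.5] w 0.0218 gf 34.5 j [-0.14 -0.21 -0.28  1.51  0.    1.44]
shift [ 1.345  0.01  -0.006] turn z 0.0 j6 1.44
shift [ 0.997  0.207 -0.006] turn z 0.0 j6 1.44
```

>>> {"fn": "jog_arm", "kwargs": {"series": [[[0.15, 0, 0], [0, 0, 0]], [[0.35, 0, 0], [0, 0, 0]], [[0.55, 0, 0], [0, 0, 0]], [[0.75, 0.005, 0], [0, 0, 0]], [[0.92, 0.01, 0], [0, 0, 0]], [[1.0, 0.01, 0], [0, 0, 0]]]}}

```text
clock: 30.95
position: [0.4275, 0.2608, 0.162]
tcp_rot: [-0.001, 0.706, 0.708, -0.002]
wrist_force: [-0.2, 0.0, -0.1]
grip_width: 0.0217
grip_force: 34.5
```

>>> {"fn": "jog_arm", "kwargs": {"series": [[[0.15, 0, 0], [0, 0, 0]], [[0.3, 0, 0], [0, 0, 0]], [[0.345, 0, 0], [0, 0, 0]], [[0.345, 0, 0.15], [0, 0, 0]], [[0.345, 0, 0.32], [0, 0, 0]], [[0.345, 0, 0.45], [0, 0, 0]], [[0.345, 0, 0.53], [0, 0, 0]], [[0.345, 0, 0.53], [0, 0, 0]]]}}

```text
clock: 31.95
position: [0.4265, 0.343, 0.0288]
tcp_rot: [-0.001, 0.707, 0.707, -0.004]
wrist_force: [0.9, 0.2, -0.8]
grip_width: 0.0218
grip_force: 34.5
```

>>> {"fn": "jog_arm", "kwargs": {"series": [[[0, 0, 0.01], [0, 0, 0]], [[0, 0, 0.01], [0, 0, 0]], [[0, 0, 0.01], [0, 0, 0]]]}}

```text
clock: 32.33
position: [0.4302, 0.3459, 0.0313]
tcp_rot: [0.0, 0.707, 0.707, 0.001]
wrist_force: [0.6, 0.1, -0.0]
grip_width: 0.0221
grip_force: 34.5
```

>>> {"fn": "jog_arm", "kwargs": {"series": [[[0, 0, 0.025], [0, 0, 0]], [[0, 0, 0.025], [0, 0, 0]], [[0, 0, 0.025], [0, 0, 0]]]}}

```text
clock: 32.7
position: [0.4292, 0.3455, 0.0236]
tcp_rot: [-0.0, 0.707, 0.707, -0.0]
wrist_force: [0.1, -0.3, -1.2]
grip_width: 0.0222
grip_force: 34.5
```

>>> {"fn": "jog_arm", "kwargs": {"series": [[[0, 0, 0], [0, 0, 0]], [[0, 0, 0], [0, 0, 0]], [[0, 0, -0.1], [0, 0, 0]], [[0, 0, -0.25], [0, 0, 0]], [[0, 0, -0.45], [0, 0, 0]], [[0, 0, -0.55], [0, 0, 0]], [[0, 0, -0.55], [0, 0, 0]]], "fingers": 0.5}}

```text
clock: 33.58
position: [0.4312, 0.3467, 0.1647]
tcp_rot: [0.001, 0.707, 0.707, 0.003]
wrist_force: [0.3, 0.6, -0.3]
grip_width: 0.043
grip_force: 0.0
```

```bash
python3 - <<'E'
from h import *
st(); plan([.536,.085,.15],90); wristblobs((.35,.6,.17,.5),.012,.055)
im=vision.get_image("side"); C=cloud(im); save(im,"side2")
for b in blobs(C,im["color"],.006,.05,(.38,.68,-.12,.17)): print(b["c"],b["wh"],b["yaw"],b["rgb"])
E
```

```text
t 33.58 P [0.4312 0.3467 0.1647] theta 90.0 tilt [0.006 0.004] F [ 0.3  0.6 -0.3] w 0.043 gf 0.0 j [0.56 0.11 0.03 1.49 0.   2.13]
shift [-1.047  0.419  0.058] turn z 0.0 j6 2.13
(0.5181, 0.3416) (0.21, 0.044) 118.2 0.0538 (np.float64(400.0), np.float64(200.0)) [134. 109.  74.]
(0.4296, 0.345) (0.057, 0.057) 78.7 0.0446 (np.float64(273.0), np.float64(198.0)) [173. 161. 140.]
(0.4083, 0.2749) (0.212, 0.04) 130.5 0.0533 (np.float64(251.0), np.float64(278.0)) [104.  84.  56.]
(0.6153, -0.0677) (0.047, 0.034) 126.3 [41. 36. 34.]
(0.4805, -0.0907) (0.061, 0.036) 111.5 [47. 39. 34.]
(0.5342, 0.1271) (0.058, 0.057) 113.0 [178. 159. 132.]
```

>>> {"fn": "jog_arm", "kwargs": {"series": [[[-0.2, 0.08, 0], [0, 0, 0]], [[-0.4, 0.16, 0], [0, 0, 0]], [[-0.6, 0.25, 0], [0, 0, 0]], [[-0.8, 0.34, 0], [0, 0, 0]], [[-1.0, 0.42, 0], [0, 0, 0]], [[-1.0, 0.42, 0], [0, 0, 0]], [[-1.0, 0.42, 0], [0, 0, 0]]], "fingers": 0.55}}

```text
clock: 34.55
position: [0.5332, 0.0956, 0.1594]
tcp_rot: [-0.001, 0.707, 0.707, -0.001]
wrist_force: [-0.4, 1.3, 0.7]
grip_width: 0.047
grip_force: 0.0
```

```bash
python3 - <<'E'
from h import *
st(); im=wristblobs((.38,.6,-.05,.18),.026,.05,100); save(im,"w3")
E
```

```text
t 34.55 P [0.5332 0.0956 0.1594] theta 90.0 tilt [-0.004  0.   ] F [-0.4  1.3  0.7] w 0.047 gf 0.0 j [0.05 0.09 0.   1.49 0.   1.62]
(0.5909, 0.1729) (0.022, 0.005) 145.7 0.0298 (np.float64(352.0), np.float64(103.0)) [138. 101.  43.]
(0.5361, 0.1265) (0.022, 0.022) 104.8 0.0394 (np.float64(281.0), np.float64(164.0)) [182. 169. 148.]
```

>>> {"fn": "jog_arm", "kwargs": {"series": [[[0.06, 0.005, 0.1], [0, 0, 0]], [[0.124, 0.01, 0.22], [0, 0, 0]], [[0.124, 0.01, 0.4], [0, 0, 0]], [[0.124, 0.01, 0.52], [0, 0, 0]], [[0.124, 0.01, 0.58], [0, 0, 0]], [[0.124, 0.01, 0.58], [0, 0, 0]], [[0.124, 0.01, 0.58], [0, 0, 0]]]}}

```text
clock: 35.48
position: [0.5381, 0.1271, 0.018]
tcp_rot: [0.001, 0.707, 0.707, 0.001]
wrist_force: [-0.3, 0.2, 0.4]
grip_width: 0.0471
grip_force: 0.0
```

>>> {"fn": "jog_arm", "kwargs": {"series": [[[0, 0, 0], [0, 0, 0]], [[0, 0, 0], [0, 0, 0]], [[0, 0, 0], [0, 0, 0]], [[0, 0, 0], [0, 0, 0]]], "fingers": 0.0, "newtons": 35}}

```text
clock: 35.98
position: [0.5384, 0.1267, 0.0182]
tcp_rot: [0.001, 0.707, 0.707, 0.001]
wrist_force: [-0.3, 0.4, 6.1]
grip_width: 0.0217
grip_force: 34.8
```

>>> {"fn": "jog_arm", "kwargs": {"series": [[[0, 0, -0.1], [0, 0, 0]], [[0, 0, -0.3], [0, 0, 0]], [[0, 0, -0.5], [0, 0, 0]], [[0, 0, -0.6], [0, 0, 0]], [[0, 0, -0.6], [0, 0, 0]], [[0, 0, -0.6], [0, 0, 0]]]}}

```text
clock: 36.72
position: [0.536, 0.1264, 0.1645]
tcp_rot: [-0.001, 0.707, 0.707, -0.001]
wrist_force: [-0.1, 0.0, -0.5]
grip_width: 0.0217
grip_force: 34.4
```

```bash
python3 - <<'E'
from h import *
st(); plan([.4778,.2586,.165],90)
E
```

```text
t 36.73 P [0.536  0.1264 0.1645] theta 90.0 tilt [-0.003 -0.   ] F [-0.1  0.  -0.5] w 0.0217 gf 34.4 j [0.11 0.11 0.04 1.5  0.   1.68]
shift [ 0.529 -0.233 -0.002] turn z -0.0 j6 1.68
```

>>> {"fn": "jog_arm", "kwargs": {"series": [[[0.15, -0.06, 0], [0, 0, 0]], [[0.32, -0.14, 0], [0, 0, 0]], [[0.48, -0.2, 0], [0, 0, 0]], [[0.529, -0.233, 0], [0, 0, 0]], [[0.529, -0.233, 0], [0, 0, 0]]]}}

```text
clock: 37.35
position: [0.4773, 0.2588, 0.1644]
tcp_rot: [-0.0, 0.706, 0.708, -0.002]
wrist_force: [0.1, -0.7, -0.1]
grip_width: 0.0222
grip_force: 34.4
```

>>> {"fn": "jog_arm", "kwargs": {"series": [[[0, 0, 0.15], [0, 0, 0]], [[0, 0, 0.32], [0, 0, 0]], [[0, 0, 0.45], [0, 0, 0]], [[0, 0, 0.53], [0, 0, 0]], [[0, 0, 0.555], [0, 0, 0]], [[0, 0, 0.555], [0, 0, 0]], [[0, 0, 0.555], [0, 0, 0]]]}}

```text
clock: 38.22
position: [0.4799, 0.2588, 0.0289]
tcp_rot: [0.001, 0.707, 0.707, 0.001]
wrist_force: [-1.2, -0.4, 0.0]
grip_width: 0.0211
grip_force: 34.4
```

>>> {"fn": "jog_arm", "kwargs": {"series": [[[0, 0, 0], [0, 0, 0]], [[0, 0, 0], [0, 0, 0]], [[0, 0, -0.1], [0, 0, 0]], [[0, 0, -0.25], [0, 0, 0]], [[0, 0, -0.45], [0, 0, 0]], [[0, 0, -0.65], [0, 0, 0]], [[0, 0, -0.8], [0, 0, 0]], [[0, 0, -0.8], [0, 0, 0]]], "fingers": 0.5}}

```text
clock: 39.22
position: [0.4808, 0.2598, 0.2327]
tcp_rot: [0.002, 0.707, 0.707, 0.004]
wrist_force: [-0.2, -0.5, 0.1]
grip_width: 0.0427
grip_force: 0.0
```

```bash
python3 - <<'E'
from h import *
st(); wristblobs((.35,.6,.17,.5),.012,.05)
for n in ("side","scene"):
    im=vision.get_image(n); C=cloud(im); save(im,n+"3")
    m=(C[...,2]>.085)&(C[...,2]<.21)&(C[...,1]>.22)&(C[...,1]<.5)&(C[...,0]>.44)&(C[...,0]<.62)
    P=C[m]; c=np.median(P,axis=0); k=abs((P-c)@np.array([.87,.49,.06]))<.03; P=P[k]; c=P.mean(0); print(n,len(P),c,np.linalg.svd(P-c,full_matrices=False)[2][2],P.min(0),P.max(0))
E
```

```text
t 39.23 P [0.4808 0.2598 0.2327] theta 90.0 tilt [0.009 0.003] F [-0.2 -0.5  0.1] w 0.0427 gf 0.0 j [ 0.37  0.09  0.15  1.62 -0.    1.94]
(0.4703, 0.3144) (0.211, 0.149) 119.5 0.049 (np.float64(252.0), np.float64(126.0)) [118.  95.  64.]
(0.4294, 0.3445) (0.058, 0.056) 0.3 0.0447 (np.float64(223.0), np.float64(99.0)) [176. 163. 142.]
(0.4802, 0.2589) (0.057, 0.057) 135.0 0.0447 (np.float64(274.0), np.float64(183.0)) [175. 163. 141.]
(0.5884, 0.1979) (0.056, 0.023) 90.6 0.0293 (np.float64(372.0), np.float64(243.0)) [109.  78.  30.]
side 1777 [0.52470976 0.36491201 0.15054234] [-0.87008582 -0.48739839 -0.07344026] [0.47507434 0.25377782 0.08501123] [0.58938257 0.45081643 0.20998415]
scene 4032 [0.54128373 0.34784535 0.14921808] [-0.86742168 -0.49230101 -0.07224501] [0.47739477 0.25105583 0.08509772] [0.59954133 0.4481612  0.20995974]
```

View pics/side3.png

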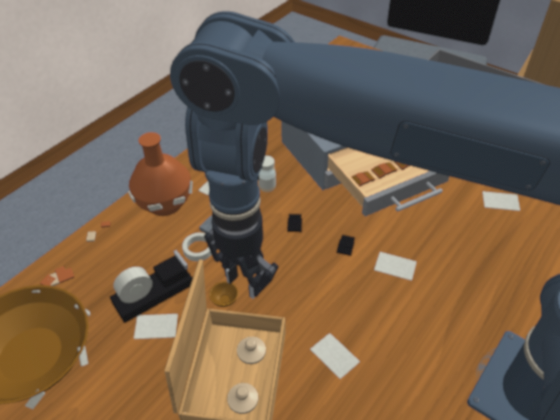

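Both stoppers are in the box, at (251,348) and (242,397) in the side view, and three sherds lie in the open drawer at about (385,170). I'll close the lid from behind.

>>> {"fn": "jog_arm", "kwargs": {"series": [[[0, 0, -0.1], [0, 0, -0.1]], [[0, 0, -0.16], [0, 0, -0.2]], [[0.1, 0.08, -0.16], [0, 0, -0.328]], [[0.25, 0.2, -0.16], [0, 0, -0.328]], [[0.4, 0.32, -0.16], [0, 0, -0.328]], [[0.445, 0.363, -0.16], [0, 0, -0.328]], [[0.445, 0.363, -0.16], [0, 0, -0.328]]], "fingers": 0.0}}

```text
clock: 40.25
position: [0.5691, 0.3704, 0.2634]
tcp_rot: [-0.002, 0.503, 0.864, -0.003]
wrist_force: [0.1, 0.5, 0.5]
grip_width: -0.0003
grip_force: 0.0
```

```bash
cat >> h.py <<'E'
def bx():
    s=manip.get_state(); p=s["position"]; print("s",round(.870*p[0]+.492*p[1],4),"t",round(-.492*p[0]+.870*p[1],4),"z",round(p[2],4))
E
python3 - <<'E'
from h import *
st(); bx()
E
```

```text
t 40.25 P [0.5691 0.3704 0.2634] theta 119.6 tilt [-0.005 -0.003] F [0.1 0.5 0.5] w -0.0003 gf 0.0 j [ 0.48  0.51  0.73  1.79 -0.    1.53]
s 0.6773 t 0.0423 z 0.2634
```

>>> {"fn": "jog_arm", "kwargs": {"series": [[[0, 0, 0.1], [0, 0, 0]], [[0, 0, 0.22], [0, 0, 0]], [[0, 0, 0.334], [0, 0, 0]], [[0, 0, 0.334], [0, 0, 0]], [[0, 0, 0.334], [0, 0, 0]]]}}

```text
clock: 40.88
position: [0.5692, 0.3697, 0.1851]
tcp_rot: [0.0, 0.504, 0.864, 0.0]
wrist_force: [-0.5, 0.2, 0.2]
grip_width: -0.0001
grip_force: 0.0
```

```bash
python3 - <<'E'
from h import *
st(); bx()
E
```

```text
t 40.88 P [0.5692 0.3697 0.1851] theta 119.5 tilt [0.001 0.   ] F [-0.5  0.2  0.2] w -0.0001 gf 0.0 j [ 0.48  0.46  0.5   1.61 -0.    1.53]
s 0.6771 t 0.0416 z 0.1851
```

>>> {"fn": "jog_arm", "kwargs": {"series": [[[0, -0.077, 0.01], [0, 0, 0]], [[0, -0.143, 0.016], [0, 0, 0]], [[0, -0.208, 0.03], [0, 0, 0]], [[0, -0.268, 0.052], [0, 0, 0]], [[0, -0.323, 0.08], [0, 0, 0]], [[0, -0.375, 0.116], [0, 0, 0]], [[0, -0.422, 0.159], [0, 0, 0]], [[0, -0.422, 0.159], [0, 0, 0]]]}}

```text
clock: 41.88
position: [0.4779, 0.3182, 0.1463]
tcp_rot: [0.001, 0.504, 0.864, 0.001]
wrist_force: [0.8, 0.1, -0.6]
grip_width: -0.0002
grip_force: 0.0
```

```bash
python3 - <<'E'
from h import *
st(); bx()
for n in ("scene","side"):
    im=vision.get_image(n); save(im,n+"4"); C=cloud(im)
    S=C[...,0]*.87+C[...,1]*.492; T=-.492*C[...,0]+.87*C[...,1]
    m=(C[...,2]>.075)&(C[...,2]<.2)&(S<.66)&(S>.44)&(T>.08)&(T<.14); 
    if m.sum()>30: k=np.polyfit(S[m],C[...,2][m],1); print(n,m.sum(),k,np.degrees(np.arctan(-k[0])))
E
```

```text
t 41.88 P [0.4779 0.3182 0.1463] theta 119.5 tilt [0.002 0.001] F [ 0.8  0.1 -0.6] w -0.0002 gf 0.0 j [ 0.47  0.17  0.06  1.46 -0.    1.53]
s 0.5723 t 0.0417 z 0.1463
scene 1166 [-0.94968294  0.68151657] 43.5216493251503
side 1777 [-0.9388202   0.67617689] 43.19262181664504
```

>>> {"fn": "jog_arm", "kwargs": {"series": [[[0, -0.04, 0.055], [0, 0, 0]], [[0, -0.077, 0.112], [0, 0, 0]], [[0, -0.1, 0.165], [0, 0, 0]], [[0, -0.118, 0.213], [0, 0, 0]], [[0, -0.126, 0.254], [0, 0, 0]], [[0, -0.132, 0.287], [0, 0, 0]], [[0, -0.132, 0.312], [0, 0, 0]], [[0, -0.132, 0.325], [0, 0, 0]]]}}

```text
clock: 42.98
position: [0.449, 0.3018, 0.0682]
tcp_rot: [0.001, 0.504, 0.864, 0.001]
wrist_force: [-10.1, -6.3, 32.0]
grip_width: -0.0003
grip_force: 15.9
```

>>> {"fn": "jog_arm", "kwargs": {"series": [[[0, 0, 0], [0, 0, 0]], [[0, 0, 0.01], [0, 0, 0]], [[0, 0, 0.01], [0, 0, 0]]]}}

```text
clock: 43.35
position: [0.449, 0.3018, 0.0682]
tcp_rot: [0.001, 0.503, 0.864, 0.001]
wrist_force: [-12.2, -6.8, 32.2]
grip_width: -0.0001
grip_force: 15.8
```

```bash
python3 - <<'E'
from h import *
st(); bx()
for n in ("scene","side"):
    im=vision.get_image(n); C=cloud(im)
    S=C[...,0]*.87+C[...,1]*.492; T=-.492*C[...,0]+.87*C[...,1]
    m=(C[...,2]>.055)&(C[...,2]<.1)&(S<.64)&(S>.49)&(T>.09)&(T<.145); 
    if m.sum()>30: k=np.polyfit(S[m],C[...,2][m],1); print(n,m.sum(),k,np.arctan(-k[0]),np.median(C[...,2][m]))
E
```

```text
t 43.35 P [0.449  0.3018 0.0682] theta 119.5 tilt [0.003 0.001] F [-12.2  -6.8  32.2] w -0.0001 gf 15.8 j [ 0.47  0.11 -0.16  1.3  -0.    1.52]
s 0.5391 t 0.0417 z 0.0682
scene 658 [-0.01499097  0.07790332] 0.014989844961027302 0.0697340829918166
side 2540 [0.00246718 0.06803816] -0.0024671736567669876 0.06939716910214622
```

Both views put the lid flat at 0.069–0.070 m, so it is closed. Next I'll lift off and go round to the drawer front.

>>> {"fn": "jog_arm", "kwargs": {"series": [[[0, 0, -0.05], [0, 0, 0]], [[0, 0, -0.2], [0, 0, 0]], [[0, 0, -0.4], [0, 0, 0]], [[0, 0, -0.6], [0, 0, 0]], [[0, 0, -0.6], [0, 0, 0]], [[0, 0, -0.6], [0, 0, 0]]]}}

```text
clock: 44.2
position: [0.4488, 0.3018, 0.2098]
tcp_rot: [-0.0, 0.504, 0.864, -0.0]
wrist_force: [-0.1, 0.7, -0.6]
grip_width: -0.0003
grip_force: 0.0
```

```bash
python3 - <<'E'
from h import *
st(); plan([.3414,-.2166,.2],66)
im=vision.get_image("side"); C=cloud(im); save(im,"side5")
a=np.radians(-24); ux=np.array([np.cos(a),np.sin(a)]);uy=np.array([-ux[1],ux[0]])
X=C[...,:2]@ux; Y=C[...,:2]@uy
m=(C[...,2]>.09)&(C[...,2]<.106)&(X<.47)&(X>.4)&(Y>-.15)&(Y<.03); print("bar",m.sum(),X[m].mean(),np.percentile(Y[m],[2,98]))
E
```

```text
t 44.2 P [0.4488 0.3018 0.2098] theta 119.5 tilt [-0.001 -0.   ] F [-0.1  0.7 -0.6] w -0.0003 gf 0.0 j [0.47 0.09 0.1  1.58 0.   1.52]
shift [-1.593 -1.396  0.04 ] turn z 0.595 j6 1.52
bar 186 0.4481966758540681 [-0.08284882  0.0044686 ]
```

View pics/side5.png

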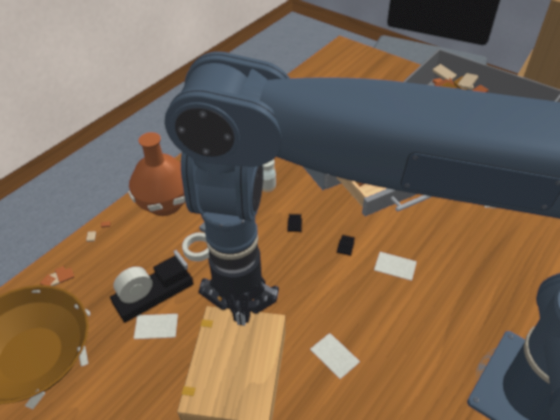

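>>> {"fn": "jog_arm", "kwargs": {"series": [[[-0.13, -0.11, 0], [0, 0, 0.1]], [[-0.28, -0.24, 0], [0, 0, 0.2]], [[-0.43, -0.37, 0], [0, 0, 0.31]], [[-0.58, -0.5, 0], [0, 0, 0.42]], [[-0.73, -0.63, 0], [0, 0, 0.53]], [[-0.85, -0.745, 0], [0, 0, 0.595]], [[-0.85, -0.745, 0], [0, 0, 0.595]]]}}

```text
clock: 45.12
position: [0.39, 0.0233, 0.2084]
tcp_rot: [-0.001, 0.84, 0.542, -0.002]
wrist_force: [0.3, 0.4, 0.5]
grip_width: 0.0003
grip_force: 0.0
```

>>> {"fn": "jog_arm", "kwargs": {"series": [[[-0.2, 0.04, 0], [0, 0, 0]], [[-0.4, 0.08, 0], [0, 0, 0]], [[-0.6, 0.12, 0], [0, 0, 0]], [[-0.8, 0.17, 0], [0, 0, 0]], [[-0.965, 0.21, 0], [0, 0, 0]], [[-0.965, 0.21, 0], [0, 0, 0]], [[-0.965, 0.21, 0], [0, 0, 0]]]}}

```text
clock: 46.0
position: [0.3412, -0.2154, 0.2094]
tcp_rot: [-0.002, 0.839, 0.545, 0.0]
wrist_force: [0.1, -0.2, -1.0]
grip_width: -0.0004
grip_force: 0.0
```

```bash
python3 - <<'E'
from h import *
st(); plan([.3414,-.2166,.084],66)
E
```

```text
t 46.0 P [ 0.3412 -0.2154  0.2094] theta 66.0 tilt [-0.002  0.003] F [ 0.1 -0.2 -1. ] w -0.0004 gf 0.0 j [-0.73 -0.27 -0.24  1.61  0.    1.26]
shift [-0.005  0.004  0.501] turn z 0.0 j6 1.26
```

>>> {"fn": "jog_arm", "kwargs": {"series": [[[0, 0, 0.15], [0, 0, 0]], [[0, 0, 0.33], [0, 0, 0]], [[0, 0, 0.46], [0, 0, 0]], [[0, 0, 0.5], [0, 0, 0]], [[0, 0, 0.5], [0, 0, 0]]]}}

```text
clock: 46.62
position: [0.3413, -0.2155, 0.0854]
tcp_rot: [-0.001, 0.838, 0.545, -0.0]
wrist_force: [-0.2, 0.1, -0.4]
grip_width: 0.0003
grip_force: 0.0
```

>>> {"fn": "jog_arm", "kwargs": {"series": [[[0, 0.06, 0], [0, 0, 0]], [[0, 0.12, 0], [0, 0, 0]], [[0, 0.2, 0], [0, 0, 0]], [[0, 0.3, 0], [0, 0, 0]], [[0, 0.4, 0], [0, 0, 0]], [[0, 0.5, 0], [0, 0, 0]], [[0, 0.6, 0], [0, 0, 0]], [[0, 0.66, 0], [0, 0, 0]]]}}

```text
clock: 47.62
position: [0.494, -0.2848, 0.0879]
tcp_rot: [0.002, 0.839, 0.545, 0.0]
wrist_force: [-0.7, 0.4, 0.7]
grip_width: 0.0001
grip_force: 0.4
```

>>> {"fn": "jog_arm", "kwargs": {"series": [[[0, 0.03, 0], [0, 0, 0]], [[0, 0.06, 0], [0, 0, 0]], [[0, 0.08, 0], [0, 0, 0]], [[0, 0.1, 0], [0, 0, 0]], [[0, 0.1, 0], [0, 0, 0]]]}}

```text
clock: 48.25
position: [0.515, -0.294, 0.0853]
tcp_rot: [0.0, 0.839, 0.544, 0.0]
wrist_force: [0.2, 0.7, -0.2]
grip_width: 0.0003
grip_force: 0.0
```

>>> {"fn": "jog_arm", "kwargs": {"series": [[[0, 0.01, 0], [0, 0, 0]], [[0, 0.02, 0], [0, 0, 0]], [[0, 0.03, 0], [0, 0, 0]], [[0, 0.03, 0], [0, 0, 0]]]}}

```text
clock: 48.75
position: [0.5187, -0.2957, 0.0851]
tcp_rot: [-0.003, 0.839, 0.544, -0.002]
wrist_force: [-7.1, 2.6, 3.7]
grip_width: -0.0
grip_force: 4.2
```

>>> {"fn": "jog_arm", "kwargs": {"series": [[[0, 0.015, 0], [0, 0, 0]], [[0, 0.015, 0], [0, 0, 0]], [[0, 0.015, 0], [0, 0, 0]]]}}

```text
clock: 49.12
position: [0.519, -0.2957, 0.085]
tcp_rot: [-0.006, 0.839, 0.544, -0.004]
wrist_force: [-14.2, 6.7, 8.3]
grip_width: -0.0002
grip_force: 8.4
```

>>> {"fn": "jog_arm", "kwargs": {"series": [[[0, -0.05, 0], [0, 0, 0]], [[0, -0.15, 0], [0, 0, 0]], [[0, -0.3, 0], [0, 0, 0]], [[0, -0.4, 0], [0, 0, 0]], [[0, -0.4, -0.2], [0, 0, 0]], [[0, -0.4, -0.4], [0, 0, 0]], [[0, -0.4, -0.4], [0, 0, 0]]]}}

```text
clock: 50.0
position: [0.4364, -0.2599, 0.1911]
tcp_rot: [0.005, 0.839, 0.544, 0.002]
wrist_force: [-0.6, -0.5, -1.5]
grip_width: -0.0004
grip_force: 0.0
```

```bash
python3 - <<'E'
from h import *
st()
a=np.radians(-24); ux=np.array([np.cos(a),np.sin(a)]);uy=np.array([-ux[1],ux[0]])
for n in ("side","scene"):
    im=vision.get_image(n); C=cloud(im); save(im,n+"6")
    X=C[...,:2]@ux; Y=C[...,:2]@uy
    m=(C[...,2]>.09)&(C[...,2]<.106)&(X<.632)&(X>.57)&(Y>-.15)&(Y<.03); print(n,"bar",m.sum(),np.median(X[m]))
    m=(C[...,2]>.035)&(C[...,2]<.05)&(X<.632)&(X>.57)&(Y>-.15)&(Y<.03); print("lowbar",m.sum(),np.median(X[m]))
E
```

```text
t 50.0 P [ 0.4364 -0.2599  0.1911] theta 66.0 tilt [ 0.009 -0.007] F [-0.6 -0.5 -1.5] w -0.0004 gf 0.0 j [-0.67 -0.01 -0.04  1.53  0.    1.32]
side bar 236 0.6100371876291081
lowbar 186 0.6102027875895919
scene bar 138 0.6170351149401858
lowbar 0 nan
  return _methods._mean(a, axis=axis, dtype=dtype,
  ret = ret.dtype.type(ret / rcount)
```

View pics/side6.png

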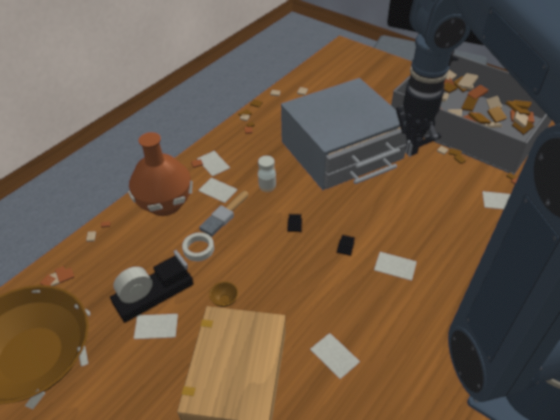

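In the side view the drawer is home: the upper and lower bars at about (375,160) sit at the same x'. The lid is closed at (235,360), the bystanders are where they were, and no sherd or stopper is left on the table.

```bash
python3 - <<'E'
from h import *
im=vision.get_image("side"); C=cloud(im); S=C[...,0]*.87+C[...,1]*.492; T=-.492*C[...,0]+.87*C[...,1]
m=(C[...,2]>.05)&(S<.64)&(S>.49)&(T>-.05)&(T<.14); k=np.polyfit(S[m],C[...,2][m],1); print("lid rad",-k[0],np.median(C[...,2][m]))
if abs(k[0])<.03: print(order.sign_off())
E
```

```text
lid rad -0.0007108311135347227 0.06945016255616554
the job is handed in; nothing more can be done
None
```

I handed the job in at about 50 s on the robot's clock: three sherds are in the upper drawer, now fully home, and two stoppers are in the box with its lid closed; the verdict was not shown to me.

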